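# Clamp the brass wheel in the washing tray

## Robot

A 6-joint arm with a two-finger parallel gripper is mounted at the origin on the work surface. World frame = base frame: x ahead of the robot, y to its left, z up, the work surface at z = 0. Lengths are in m, angles in rad, forces in N, time in s.
With the tool pointing down it reaches from about 0.425 to 0.95 m from the base axis. Payload 3.5 kg.
Tool frame: the origin (TCP) lies midway between the tips of the shut fingers; the grasp point (between the pads) lies 19 mm behind it (ctrl.hold_point_z is the distance from the TCP to the grasp point, in m); z points along the fingers, y is the line along which they close (so a half turn about z gives the same grasp; the last joint's range is limited). The gripper opens to 85 mm and grips with 20 to 120 N. Pads are 22 mm wide; open, the fingers measure 114 mm over their backs; the gripper's body (76 mm by 85 mm) begins 54 mm behind the grasp point. The pads swing forward as they close: fully open they stand 13 mm farther back than shut.
Start: joints at [-1.469, 0.286, 1.577, -0, 1.279, -0.15], TCP at [0.168, -0.654, 0.209] pointing down, gripper open.
Joint ranges: [-2.77, 2.77], [-0.9, 2.22], [0.21, 2.48], [-1.53, 4.67], [0.24, 2.81], [-2.84, 2.84]. Speed limits (rad/s): [2.79, 2.79, 3.14, 3.14, 3.14, 3.14].

## Interface

Orientations are given as a unit quaternion [x, y, z, w].
In Python, from plant import readout, cams, sign_off, ctrl gives the robot as it stands. The module is installed in compiled form; this text tells all that it offers.
- The arm moves only by the tool step_arm, never from a script. Its argument "increments" is a list of rows, each a list of 2 entries, a list of its own where there are three numbers: the shift along the world's x, y, z in mm, then the turn, a rotation vector about the world's x, y, z in rad. In form: [[[x, y, z], [rx, ry, rz]], ...]. A call has 1 to 8 rows; each row shifts and turns the commanded pose from where the row before left it; what a row does not reach is not made up. A row lasts 1/12 s, in which the tool goes at most 41.7 mm and 7.16 degrees, less where a joint would pass 70% of its speed; a pose out of reach is approached as far as the arm can. A call is refused whole if a number of a shift passes 41.7 or a number of a turn 0.125, either way. A call with a gripper value outside its range is refused whole. "fingers" is the opening, from -1 (shut) to 1 (fully open), set as the call begins (left out, the last holds). The fingers move at their own pace and stop on an object; "grip_force" is the grip in N (left out, the last holds). Time passes only in rows, so rows that do not move let the fingers close. It gives the time, the measured TCP pose, the force, the opening and the grip force at its end, in the units of the state.
- readout.get_state(): the state, without advancing time (a new reading comes with each control period).
- cams.read_camera(name): name is "side" or "top"; returns the picture (400x640x3 uint8, red, green, blue); there is no depth.
- cams.get_calibration(name): a dict with "fx", "fy", "cx", "cy" (pixels), "eye" and "rotation" of the camera in the world. Camera axes: x right, y up, looking along -z (the intrinsics and any distortion apply to the point x, -y, -z); pixel columns grow to the right and rows downward; lengths in m; the calibration is good to about 2 mm. A picture is of the moment at which its call begins. get_calibration takes no time and is no camera call.
- sign_off(): hands the job in; it is judged then, once.
The state is a dict: "time": time; "qpos": joint angles; "dq": joint speeds; "joint_efforts": joint torques, N m; "eef_pos": TCP position; "tcp_rot": TCP orientation; "contact_force": force on the tool from outside, world axes, zero at the start; "wrist_torque": the same for the moment, N m; "opening": opening from 0.0 (shut) to 1.0 (fully open); "finger_force": force on a finger pad.
Only numpy, scipy, OpenCV 4.12 (cv2) and the standard library are available. Lean on these libraries where they do the work, as an engineer would, in place of code of your own. Each camera call takes 0.05 s, during which the arm holds its last target. There are 200 camera calls.

## Task

Slide the brass toothed wheel across the tray floor, without lifting it, until its hub sits centred under the foot of the screw clamp. Then wind the clamp's crank clockwise until the foot just touches the hub, and give it half a turn more. Leave the bronze bezel and the other things where they are.

Things in the scene. Friction and masses are not known exactly. Their poses are not given: they have to be found in the camera images.
- tray: Dark mahogany tray, fixed, tin-lined, 360 x 440 mm outside; walls 12 mm thick, rims 42 mm and lined floor 14 mm above the table. Origin at table level, 245 mm from the outside of the -x wall, 115 mm from that of the +x wall, midway between the side walls. A brass funnel (60 mm wide, 20 mm high) stands in the drain at x 62, y -155 mm.
- clamp: Screw clamp fixed in the tray, open towards -x. Origin on the vertical screw axis, 0 to 10 mm above the tray floor (its column is set higher or lower); z up, x towards the column, whose near face is 72 mm from the axis, 34 mm wide. A green arm 24 mm wide (x -14 to +96 mm, z 54 to 70 mm) reaches over the axis. The screw sinks 16 mm per clockwise turn.
- crank (a joint): Angle of the clamp's crank, rad, growing clockwise seen from above (tightening); 0 when it points along the clamp's +x. Starts within 0.9 of 0. Steady drag about 0.08 N m (2 N at the handle); stays where it is left; can be pushed round by its upright handle. Crank and screw sink 2.546 mm per rad. Brass hub of 13 mm radius at its centre.
- crank_grip (a point): Foot of the crank's upright black handle, on the handle's axis, on top of the brass crank bar: 45 mm from the screw axis, 110 mm above the clamp's origin when the crank reads 0, 2.546 mm lower per rad. The handle is a cylinder of 16 mm diameter standing 45 mm up from here; the bar below is 14 mm wide, 10 mm thick.
- foot_face (a point): Centre of the underside of the clamp's black rubber foot, 24 mm diameter, on the screw axis. It does not rotate. It hangs 34 mm above the clamp's origin when the crank reads 0 and the foot is free.
- foot (a joint): How far the foot is pushed up into the sprung screw, m: 0 while it hangs free, grows 16 mm per turn of the crank once it touches the work, so about 0.008 at half a turn past touch; its own travel ends at 0.013. Spring 2.2 N per mm. A red pin 9 mm thick rises out of the top of the crank's hub by the same amount (flush when free).
- wheel: Loose brass clock wheel lying flat: toothed rim of 116 mm diameter, 14 mm thick, five spokes (behaves as a solid disc), and a hub of 36 mm diameter whose flat top is 26 mm above its underside; about 0.45 kg. Origin at the centre of its underside, z up.
- bezel: Loose bronze bezel ring lying in the tray, 96 mm outside, 78 mm inside, 12 mm high. Origin at the centre of its underside. Not to be moved.
- jar: Green glass jar with steel cap, 72 mm diameter, 110 mm high, standing on the table. Origin at its base. Leave alone.
- brush_holder: Nickel cup of 68 mm diameter, 95 mm high, with brushes up to 172 mm. Origin at its base. Leave alone.
- dish: White bowl, 90 mm wide and 30 mm high, on the table. Leave alone.
- weight: Brass clock weight, 56 mm diameter, 90 mm high, standing on the table. Leave alone.
- screwdriver: Screwdriver, 170 mm long, lying on the table. Leave alone.
Things that resemble listed ones, but are neither listed nor needed, are in the scene too. Leave any purple or red look-alike of the wheel alone.

How it is judged:
By the outcome, as a careful person would: the job done as asked, in the order asked, and still so for the second after the job is handed in, with the robot touching nothing.
It also fails if it takes over 72 s, if anything falls off the work surface, if the arm or the gripper's body presses on something with over 40 N, if the wrist force passes 120 N, or if a joint passes its speed limit or range.

## Working session

There is one attempt and no reset: what is moved stays moved. The work goes in short steps, Python scripts to look and compute and a tool call to move; the robot and the scene stay as the last step left them, time stands still between calls to the robot, and variables do not carry over. Pictures are saved under pics/ and viewed, at most 10 in all, crops included, and the job is handed in when it is done.

Besides the shell and the picture viewer there is one more tool, called after "Call:" by a JSON object that holds its "method" and its "body", one argument or row to a line. step_arm: Moves the arm, as the interface text tells. Its arguments: {"type":"object","properties":{"increments":{"type":"array","items":{"type":"array"}},"fingers":{"type":"number"},"grip_force":{"type":"number"}},"required":["increments"]}

```bash
mkdir -p pics
cat > h.py <<'E'
import numpy as np, cv2
from plant import readout, cams, sign_off, ctrl
def shot(n,f=None):
    im=cams.read_camera(n)
    if f: cv2.imwrite('pics/'+f,cv2.cvtColor(im,cv2.COLOR_RGB2BGR))
    return im
def K(c): return np.array([[c['fx'],0,c['cx']],[0,c['fy'],c['cy']],[0,0,1.]])
def dist(c):
    for k in c:
        if 'dist' in k.lower(): return np.array(c[k],float).ravel()
    return np.zeros(5)
def rays(n,uv):
    c=cams.get_calibration(n); R=np.array(c['rotation'],float).reshape(3,3)
    p=cv2.undistortPoints(np.array(uv,float).reshape(-1,1,2),K(c),dist(c)).reshape(-1,2)
    d=np.c_[p[:,0],-p[:,1],-np.ones(len(p))]@R.T
    return np.array(c['eye'],float),d/np.linalg.norm(d,axis=1)[:,None]
def onplane(n,uv,z):
    e,d=rays(n,uv); return e+d*((z-e[2])/d[:,2])[:,None]
def proj(n,P):
    c=cams.get_calibration(n); R=np.array(c['rotation'],float).reshape(3,3)
    q=(np.array(P,float).reshape(-1,3)-np.array(c['eye']))@R
    q=q*[1,-1,-1]
    return cv2.projectPoints(q,np.zeros(3),np.zeros(3),K(c),dist(c))[0].reshape(-1,2)
def tri(u,v,a='top',b='side'):
    e1,d1=rays(a,[u]);e2,d2=rays(b,[v]);d1=d1[0];d2=d2[0]
    s=np.linalg.lstsq(np.c_[d1,-d2],e2-e1,rcond=None)[0]
    p,q=e1+s[0]*d1,e2+s[1]*d2
    return (p+q)/2,np.linalg.norm(p-q)
E
python3 - <<'E'
from h import *
for n in ('top','side'):
    print(n,cams.get_calibration(n)); shot(n,n+'0.png')
s=readout.get_state(); print(s, ctrl.hold_point_z)
E
```

```text
top {'fx': 508.1048275943255, 'fy': 508.1048275943255, 'cx': 326.70570983868055, 'cy': 194.31599570013844, 'eye': array([0.3212642 , 0.02190553, 1.59799972]), 'rotation': array([ 0.0511454 , -0.0609972 , -0.70419981,  0.70552542])}
side {'fx': 488.8491146686385, 'fy': 488.8491146686385, 'cx': 320.535175587239, 'cy': 200.4067934575209, 'eye': array([0.20525614, 1.20968444, 1.06927137]), 'rotation': array([-0.06056909,  0.44128367,  0.88836027, -0.1114277 ])}
{'time': 0.1, 'qpos': array([-1.46903434e+00,  2.87080919e-01,  1.57807448e+00, -3.22832184e-06,
        1.27861914e+00, -1.50014579e-01]), 'dq': array([-0.00027635, -0.00127549, -0.00194044,  0.00132736, -0.00201235,
        0.00079706]), 'joint_efforts': array([ 5.74995829e-04, -4.07297087e+01, -2.93700045e+01, -1.40719917e-04,
        3.37359008e-03,  1.00277896e-05]), 'eef_pos': array([ 0.16810928, -0.65304427,  0.20765925]), 'tcp_rot': array([ 9.92085881e-01,  1.25556423e-01,  2.47730045e-05, -1.09066012e-03]), 'contact_force': array([-0.24848801,  0.72720702, -0.05002876]), 'wrist_torque': array([-0.04580764, -0.02981032,  0.00329008]), 'finger_force': 0.0, 'opening': 1.001994351347749} 0.0187
```

```bash
sed -i "s/R=np.array(c\['rotation'\],float).reshape(3,3)/R=Rot.from_quat(c['rotation']).as_matrix()/; 1a from scipy.spatial.transform import Rotation as Rot" h.py; python3 -c "
from h import *
print(proj('top',readout.get_state()['eef_pos']),proj('side',readout.get_state()['eef_pos']))"
```

```text
[[571.91160415 333.90531847]] [[449.13502002 100.37802506]]
```

View pics/top0.png

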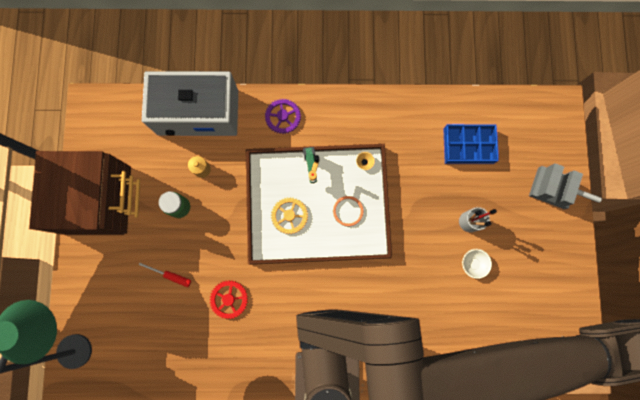

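View pics/side0.png

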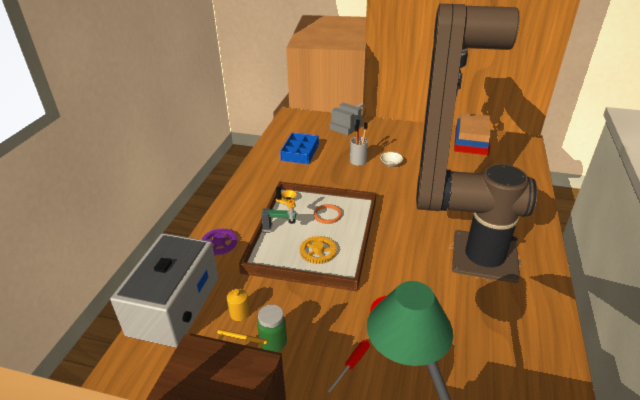

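The tray is centred near (318,205) in the top view. There are three toothed wheels: brass/yellow in the tray at (290,216), purple at (283,116) and red at (229,300). The brass one in the tray fits; the others are the look-alikes. The bezel is at (349,211), and the clamp at (312,165) with its column at the far (+x) side and its crank pointing roughly towards the robot. Next I measure and make one enlarged crop.

Run:
```python
from h import *
a=cv2.imread('pics/top0.png')[135:270,240:400]; b=cv2.imread('pics/side0.png')[180:290,240:385]
a=cv2.resize(a,None,fx=4,fy=4,interpolation=cv2.INTER_CUBIC);b=cv2.resize(b,(0,0),fx=4,fy=4,interpolation=cv2.INTER_CUBIC)
cv2.imwrite('pics/ca.png',a);cv2.imwrite('pics/cb.png',b)
T=cv2.cvtColor(cv2.imread('pics/top0.png'),cv2.COLOR_BGR2HSV)
def blobs(hsv,lo,hi,box,amin=8):
    m=cv2.inRange(hsv,lo,hi);k=np.zeros_like(m);x0,y0,x1,y1=box;k[y0:y1,x0:x1]=m[y0:y1,x0:x1]
    n,l,st,c=cv2.connectedComponentsWithStats(k)
    for i in range(1,n):
        if st[i,4]>=amin: 
            ys,xs=np.where(l==i);h=cv2.convexHull(np.c_[xs,ys].astype(np.float32))
            print(st[i],c[i].round(1),cv2.fitEllipse(h) if len(h)>5 else '')
S=cv2.cvtColor(cv2.imread('pics/side0.png'),cv2.COLOR_BGR2HSV)
print('brass top');blobs(T,(15,120,90),(32,255,255),(255,152,382,255))
print('bezel');blobs(T,(3,90,90),(14,255,255),(325,190,375,235))
print('green');blobs(T,(50,60,30),(90,255,255),(255,140,382,255))
print('side brass');blobs(S,(15,150,90),(32,255,255),(240,180,345,270))
print('side bez');blobs(S,(3,90,90),(14,255,255),(310,200,345,225))
print('side green');blobs(S,(50,60,30),(90,255,255),(240,190,345,250))
m=cv2.inRange(T,(0,0,150),(180,60,255));q=np.zeros_like(m);q[145:265,240:395]=m[145:265,240:395]
ys,xs=np.where(cv2.morphologyEx(q,cv2.MORPH_CLOSE,np.ones((25,25))));r=cv2.minAreaRect(np.c_[xs,ys].astype(np.float32));bx=cv2.boxPoints(r)
print(r);print(onplane('top',bx,.014).round(4))
```

```text
brass top
[357 152  17  18 218] [365.3 160.4] ((365.1399841308594, 160.41734313964844), (16.773658752441406, 17.90074348449707), 156.2126922607422)
[309 162   9  18  96] [313.2 171. ] ((313.2481384277344, 171.15679931640625), (8.030596733093262, 18.93543243408203), 11.564006805419922)
[272 198  36  36 598] [289.3 215.4] ((289.2922058105469, 215.3943328857422), (34.9776611328125, 35.758060455322266), 55.96523666381836)
bezel
[333 196  31  30 246] [348.1 210.3] ((347.95281982421875, 210.62850952148438), (30.00567626953125, 30.32282257080078), 143.27146911621094)
green
[305 148  10  23 139] [309.4 157.6] ((309.34979248046875, 158.11378479003906), (9.208746910095215, 24.132532119750977), 177.00802612304688)
side brass
[ 240  180  105   79 1924] [264.9 201.8] 
[275 189  22  20 233] [287.5 197.7] ((286.2776184082031, 199.09771728515625), (20.05191993713379, 22.6527042388916), 45.822914123535156)
[300 236  37  28 672] [317.7 249.2] ((317.73614501953125, 249.45709228515625), (27.238162994384766, 36.98873519897461), 88.47549438476562)
side bez
[313 204  29  20 265] [327.2 213.4] ((327.05145263671875, 213.4248046875), (19.842052459716797, 28.494483947753906), 88.06422424316406)
side green
[268 209  21   9 146] [277.8 213.5] ((277.853759765625, 214.27737426757812), (12.187458992004395, 21.346223831176758), 97.99149322509766)
[293 214   3   5  11] [294.1 216. ] 
((317.6602783203125, 204.34747314453125), (105.24201202392578, 133.67567443847656), 87.61405944824219)
[[ 0.7026  0.2489  0.014 ]
 [ 0.7227 -0.1782  0.014 ]
 [ 0.3874 -0.1863  0.014 ]
 [ 0.3698  0.2271  0.014 ]]
```

View pics/ca.png

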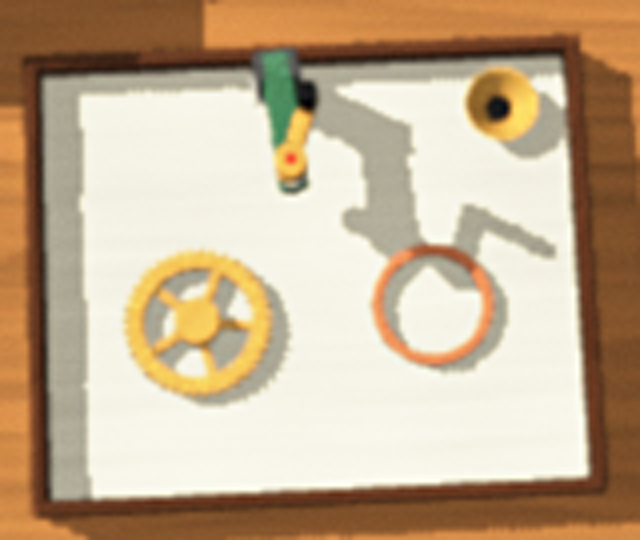

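View pics/cb.png

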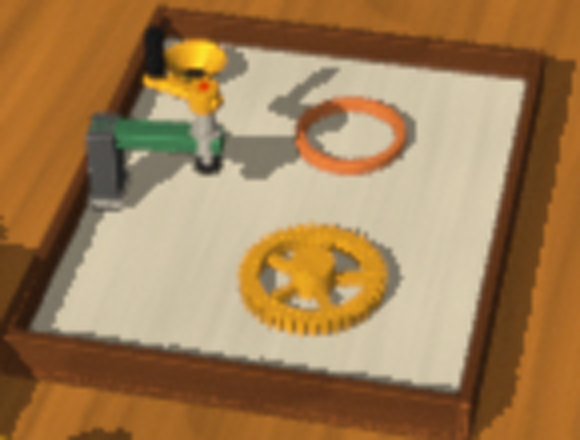

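The crop confirms the brass five-spoke wheel in the tray, hub at about (289.6,214). The clamp's red pin is at about (312.4,174) top and (290.4,201) side. The crank handle points away from the robot and to the right, with its top at about (316.5,158) top and (278,188) side.

```bash
cat >> h.py <<'E'
def mask(im,lo,hi,box):
    m=cv2.inRange(cv2.cvtColor(im,cv2.COLOR_RGB2HSV),lo,hi);x0,y0,x1,y1=box
    ys,xs=np.where(m[y0:y1,x0:x1]); return np.c_[xs+x0,ys+y0].astype(np.float32)
def wheel():
    "hub/rim centre from the top view: rim ellipse centre at top of rim"
    p=mask(shot('top'),(17,120,90),(32,255,255),WB); return p
E
python3 - <<'E'
from h import *
t=cv2.imread('pics/top0.png')[:,:,::-1].copy();s=cv2.imread('pics/side0.png')[:,:,::-1].copy()
rt=mask(t,(0,150,120),(8,255,255),(306,166,320,182));rs=mask(s,(0,150,120),(8,255,255),(284,196,298,206));print(len(rt),len(rs),rt.mean(0),rs.mean(0))
print('pin',tri((312.4,174.1),(290.4,201.1)), tri(rt.mean(0),rs.mean(0)) if len(rt) and len(rs) else '')
print('handletop',tri((316.4,158.5),(278,187.5)))
w=onplane('top',[(289.29,215.39)],.014+.014);print('wheel top',w,'side',onplane('side',[(317.73,249.46)],.022))
print('hub', onplane('top',[(289.6,214.3)],.040), onplane('side',[(318.2,246.0)],.040))
print('bez',onplane('top',[(347.95,210.63)],.026),onplane('side',[(327.05,213.42)],.02))
g=(np.array([(28,58),(578,40),(605,485),(38,515)])+.5)/4-.5+[240,135]
c=onplane('top',g,.042);print(c.round(4),[np.linalg.norm(c[i]-c[i-1]).round(3) for i in range(4)])
print('arm edges z.084',onplane('top',(np.array([(283,100),(297,100),(284,185),(300,185)])+.5)/4-.5+[240,135],.084))
bs=mask(s,(0,0,0),(180,255,70),(284,215,300,226));print('foot px',len(bs),bs.min(0),bs.max(0),bs.mean(0))
bt=mask(t,(0,0,0),(180,255,70),(308,150,322,166));print('handle px',len(bt),bt.min(0),bt.max(0),bt.mean(0))
bh=mask(s,(0,0,0),(180,255,70),(272,182,286,202));print('handle side px',len(bh),bh.min(0),bh.max(0),bh.mean(0))
E
```

```text
3 0 [312.33334 174.33333] [nan nan]
pin (array([0.61546827, 0.04358207, 0.13577593]), np.float64(0.0002939842495515855)) 
handletop (array([0.6558406 , 0.03222162, 0.17329971]), np.float64(0.0047050927286721245))
wheel top [[0.50603943 0.11621989 0.028     ]] side [[0.50726021 0.12079433 0.022     ]]
hub [[0.50801021 0.11458608 0.04      ]] [[0.5046788  0.12394285 0.04      ]]
bez [[ 0.52165462 -0.06628524  0.026     ]] [[ 0.52313763 -0.06428226  0.02      ]]
[[ 0.7133  0.2518  0.042 ]
 [ 0.7298 -0.1809  0.042 ]
 [ 0.381  -0.1955  0.042 ]
 [ 0.3579  0.2351  0.042 ]] [np.float64(0.356), np.float64(0.433), np.float64(0.349), np.float64(0.431)]
arm edges z.084 [[0.67070628 0.05073023 0.084     ]
 [0.67074902 0.04005846 0.084     ]
 [0.60479522 0.04958799 0.084     ]
 [0.60483633 0.03747328 0.084     ]]
foot px 13 [289. 219.] [294. 222.] [291.92307 220.76923]
handle px 39 [314. 150.] [321. 161.] [316.17947 156.46153]
handle side px 88 [272. 184.] [283. 201.] [277.94318 192.5    ]<stdin>:3: RuntimeWarning: Mean of empty slice.
  ret = um.true_divide(
```

Call:
{"method": "step_arm", "body": {
  "increments": [
    [[22,26,10],[0,0,0.095]],
    [[26,29,10],[0,0,0.095]],
    [[26,29,10],[0,0,0.095]],
    [[26,29,0],[0,0,0.095]],
    [[26,29,0],[0,0,0.095]],
    [[26,29,0],[0,0,0.095]],
    [[26,29,0],[0,0,0.095]],
    [[26,29,0],[0,0,0.095]]
  ],
  "fingers": 0.18,
  "grip_force": 20
}}

```text
time: 0.77
eef_pos: [0.373, -0.4228, 0.2385]
tcp_rot: [0.874, 0.487, 0.0, -0.0]
contact_force: [0.2, -0.5, -0.2]
opening: 0.59
finger_force: 0.0
```

Call:
{"method": "step_arm", "body": {
  "increments": [
    [[26,29,0],[0,0,0.095]],
    [[26,29,0],[0,0,0.095]],
    [[26,29,0],[0,0,0.095]],
    [[26,29,0],[0,0,0.095]],
    [[-3,39,0],[0,0,0.095]],
    [[-3,39,0],[0,0,0.095]],
    [[-3,39,0],[0,0,0.095]],
    [[-3,39,0],[0,0,0.095]]
  ]
}}

```text
time: 1.43
eef_pos: [0.4636, -0.1507, 0.2382]
tcp_rot: [0.631, 0.776, -0.0, -0.001]
contact_force: [1.1, 0.7, 0.3]
opening: 0.586
finger_force: 0.0
```

Call:
{"method": "step_arm", "body": {
  "increments": [
    [[-3,39,0],[0,0,0.095]],
    [[-4,39,0],[0,0,0.095]],
    [[-4,39,0],[0,0,0.095]],
    [[-4,39,0],[0,0,0.095]],
    [[-4,39,0],[0,0,0.095]],
    [[-4,39,0],[0,0,0.095]],
    [[-3,39,0],[0,0,0.1]],
    [[-3,33,0],[0,0,0.1]]
  ]
}}

```text
time: 2.1
eef_pos: [0.4342, 0.1556, 0.2387]
tcp_rot: [0.293, 0.956, 0.0, -0.0]
contact_force: [1.1, -0.7, -0.4]
opening: 0.59
finger_force: 0.0
```

Call:
{"method": "step_arm", "body": {
  "increments": [
    [[1,8,-30],[-0.083,-0.125,0]],
    [[0,0,-40],[0,0,0]],
    [[0,0,-40],[0,0,0]],
    [[0,0,-40],[0,0,0]],
    [[0,0,-36],[0,0,0]],
    [[0,0,-20],[0,0,0]],
    [[0,0,-10],[0,0,0]],
    [[0,0,0],[0,0,0]]
  ]
}}

```text
time: 2.77
eef_pos: [0.4338, 0.1608, 0.0202]
tcp_rot: [0.295, 0.954, -0.019, 0.057]
contact_force: [-1.1, -0.8, -0.3]
opening: 0.587
finger_force: 0.0
```

Run:
```python
from h import *
s=readout.get_state();print(s['eef_pos'],s['tcp_rot'],s['contact_force'],s['qpos'])
t=shot('top');S=shot('side')
a=cv2.resize(t[150:260,245:345],None,fx=4,fy=4,interpolation=cv2.INTER_CUBIC);b=cv2.resize(S[180:290,240:335],None,fx=4,fy=4,interpolation=cv2.INTER_CUBIC)
cv2.imwrite('pics/d.png',np.hstack([a,b])[:,:,::-1])
```

```text
[0.43375959 0.16082687 0.02019689] [ 0.29480308  0.9536541  -0.0190873   0.05718989] [-1.10748743 -0.75668269 -0.25446642] [ 0.18733232  0.03793761  2.25303791 -0.12533148  0.77108519 -0.69737428]
```

View pics/d.png

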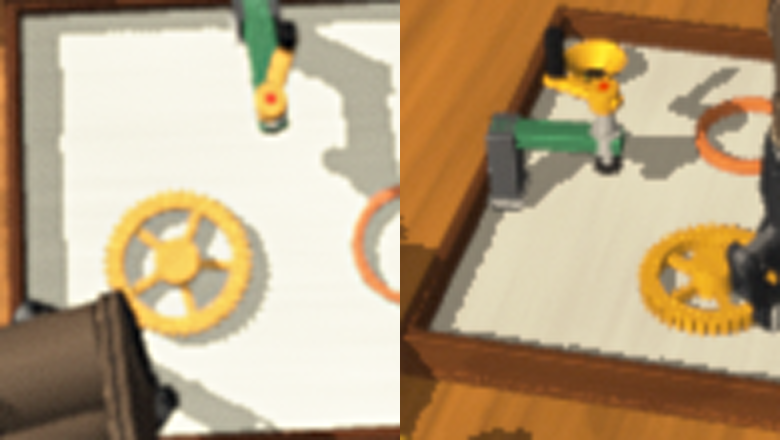

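The top crop (left) shows the gripper squarely behind the wheel, with the hub at (178,262) in the crop. The side crop shows both fingertips beside the rim, touching nothing. Pushing now.

Call:
{"method": "step_arm", "body": {
  "increments": [
    [[7,-4.5,-1],[0,0,0]],
    [[7,-4.5,0],[0,0,0]],
    [[7,-4.5,0],[0,0,0]],
    [[7,-4.5,0],[0,0,0]],
    [[7,-4.5,0],[0,0,0]],
    [[7,-4.5,0],[0,0,0]],
    [[7,-4.5,0],[0,0,0]],
    [[7,-4.5,0],[0,0,0]]
  ]
}}

```text
time: 3.53
eef_pos: [0.493, 0.1247, 0.0219]
tcp_rot: [0.295, 0.953, -0.018, 0.06]
contact_force: [0.2, -0.6, -0.2]
opening: 0.588
finger_force: 0.0
```

Call:
{"method": "step_arm", "body": {
  "increments": [
    [[7,-4.5,0],[0,0,0]],
    [[7,-4.5,0],[0,0,0]],
    [[7,-4.5,0],[0,0,0]],
    [[7,-4.5,0],[0,0,0]],
    [[7,-4.5,0],[0,0,0]],
    [[6,-4,0],[0,0,0]],
    [[4,-3,0],[0,0,0]],
    [[3,-2,0],[0,0,0]]
  ]
}}

```text
time: 4.2
eef_pos: [0.5408, 0.0934, 0.0219]
tcp_rot: [0.295, 0.953, -0.018, 0.06]
contact_force: [-0.3, 0.1, 1.1]
opening: 0.587
finger_force: 0.0
```

```bash
cat >> h.py <<'E'
def both(f,b1=(245,150,345,260),b2=(240,180,335,290)):
    t=shot('top');S=shot('side')
    c=[cv2.resize(i[b[1]:b[3],b[0]:b[2]],None,fx=4,fy=4,interpolation=cv2.INTER_CUBIC) for i,b in ((t,b1),(S,b2))]
    cv2.imwrite('pics/'+f,np.hstack(c)[:,:,::-1]); return t,S
E
python3 - <<'E'
from h import *
s=readout.get_state();print(s['eef_pos'],s['tcp_rot'],s['contact_force'])
t,S=both('e.png')
np.savez('e.npz',t=t,S=S)
for im,n,b in ((t,'top',(255,168,345,235)),(S,'side',(255,206,345,275))):
    p=mask(im,(17,120,90),(32,255,255),b);print(n,len(p),p.min(0),p.max(0))
E
```

```text
[0.54078261 0.09335771 0.02193067] [ 0.29499702  0.95345246 -0.01765729  0.05994486] [-0.28723859  0.08491338  1.12070745]
top 63 [309. 168.] [316. 179.]
side 750 [287. 206.] [336. 263.]
```

View pics/e.png

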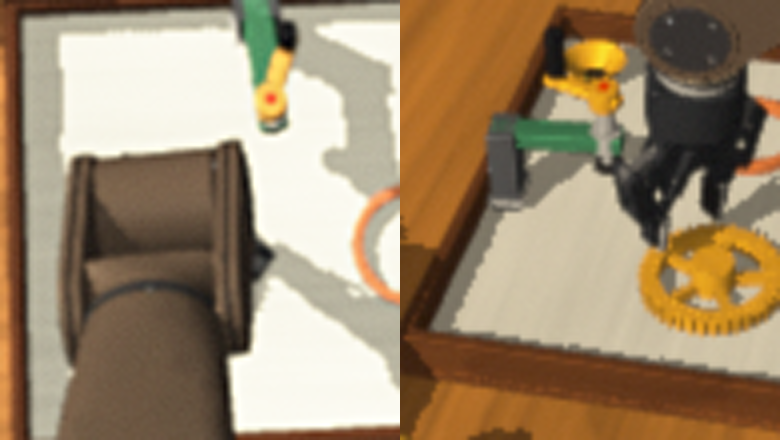

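The wheel has not moved: its hub is still at the same spot in the side crop. Partly open, the tips stand farther back than the TCP, so the fingers passed just over the 14 mm rim on either side of the hub. I go back and approach lower.

Call:
{"method": "step_arm", "body": {
  "increments": [
    [[0,0,30],[0,0,0]],
    [[-30,19,0],[0,0,0]],
    [[-30,19,0],[0,0,0]],
    [[-30,19,0],[0,0,0]],
    [[-18,11,0],[0,0,0]],
    [[0,0,-30],[0,0,0]],
    [[0,0,-4],[0,0,0]],
    [[0,0,-4],[0,0,0]]
  ]
}}

```text
time: 4.97
eef_pos: [0.4306, 0.1618, 0.0128]
tcp_rot: [0.294, 0.954, -0.018, 0.058]
contact_force: [-0.5, -0.1, 0.4]
opening: 0.591
finger_force: 0.0
```

Call:
{"method": "step_arm", "body": {
  "increments": [
    [[0,0,-2],[0,0,0]],
    [[0,0,-1],[0,0,0]],
    [[0,0,0],[0,0,0]]
  ]
}}

```text
time: 5.22
eef_pos: [0.4332, 0.1616, 0.0114]
tcp_rot: [0.295, 0.953, -0.017, 0.06]
contact_force: [0.9, 0.0, 0.1]
opening: 0.588
finger_force: 0.0
```

Call:
{"method": "step_arm", "body": {
  "increments": [
    [[0,0,-2],[0,0,0]],
    [[0,0,-1.5],[0,0,0]],
    [[0,0,0],[0,0,0]]
  ]
}}

```text
time: 5.47
eef_pos: [0.4324, 0.1617, 0.0074]
tcp_rot: [0.295, 0.953, -0.018, 0.06]
contact_force: [-1.2, -0.5, 0.7]
opening: 0.592
finger_force: 0.0
```

Call:
{"method": "step_arm", "body": {
  "increments": [
    [[7,-4.5,0],[0,0,0]],
    [[7,-4.5,0],[0,0,0]],
    [[7,-4.5,0],[0,0,0]],
    [[7,-4.5,0],[0,0,0]],
    [[7,-4.5,0],[0,0,0]],
    [[6,-4,0],[0,0,0]],
    [[4,-3,0],[0,0,0]],
    [[0,0,0],[0,0,0]]
  ]
}}

```text
time: 6.13
eef_pos: [0.4784, 0.1316, 0.0076]
tcp_rot: [0.295, 0.953, -0.018, 0.06]
contact_force: [-0.4, -0.8, -0.5]
opening: 0.59
finger_force: 0.0
```

Run:
```python
from h import *
s=readout.get_state();print(s['eef_pos'],s['contact_force'])
t,S=both('f.png')
for b in ((255,206,345,275),):
    p=mask(S,(17,150,90),(32,255,255),b);p=p[p[:,1]>222];print(len(p),p.min(0),p.max(0))
p=mask(cv2.imread('pics/side0.png')[:,:,::-1].copy(),(17,150,90),(32,255,255),b);p=p[p[:,1]>222];print(len(p),p.min(0),p.max(0))
```

```text
[0.47836289 0.13163624 0.00761726] [-0.35745275 -0.80765184 -0.52257907]
425 [300. 238.] [335. 263.]
672 [300. 236.] [336. 263.]
```

View pics/f.png

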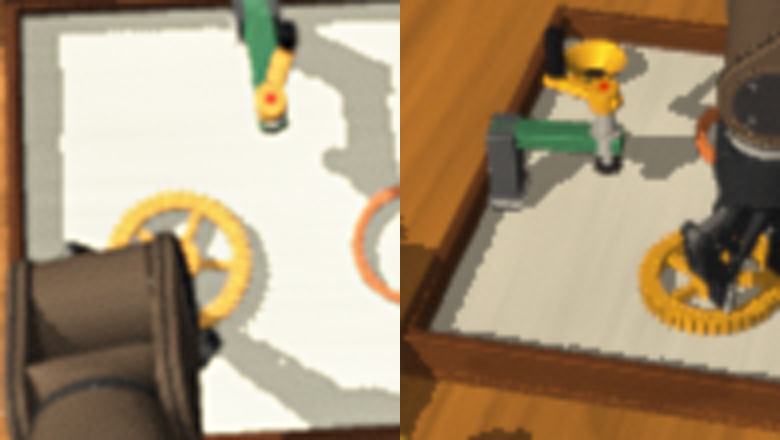

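Run:
```python
from h import *
for z in (.014,.02,.03,.04): print(z,onplane('side',[(320.9,254.6)],z))
p=readout.get_state()['eef_pos']; R=Rot.from_quat(readout.get_state()['tcp_rot']).as_matrix()
for sg in (1,-1):
  for back in (0,.013,.02):
    q=p+R@[0,sg*.027,-back]; print(sg,back,q.round(4),proj('side',q).round(1))
```

```text
0.014 [[0.49395664 0.13278381 0.014     ]]
0.02 [[0.49231516 0.13890679 0.02      ]]
0.03 [[0.48957937 0.14911175 0.03      ]]
0.04 [[0.48684357 0.15931671 0.04      ]]
1 0 [0.4924 0.1544 0.0073] [[319.7 261. ]]
1 0.013 [0.491  0.1553 0.0202] [[320.  258.2]]
1 0.02 [0.4903 0.1558 0.0271] [[320.1 256.7]]
-1 0 [0.4619 0.1098 0.0072] [[332.6 253. ]]
-1 0.013 [0.4605 0.1107 0.0201] [[333.  250.2]]
-1 0.02 [0.4598 0.1112 0.0271] [[333.2 248.7]]
```

The finger tip at crop (725,300) projects to about z 0.03, so the open fingers' tips stand some 20 mm behind the TCP, still on top of the rim level. I back off and probe for the floor.

Call:
{"method": "step_arm", "body": {
  "increments": [
    [[0,0,12],[0,0,0]],
    [[-23,15,0],[0,0,0]],
    [[-23,15,0],[0,0,0]],
    [[-3,2,-12],[0,0,0]],
    [[0,0,-4],[0,0,0]],
    [[0,0,-3],[0,0,0]],
    [[0,0,0],[0,0,0]]
  ]
}}

```text
time: 6.82
eef_pos: [0.4281, 0.1642, -0.0001]
tcp_rot: [0.295, 0.954, -0.018, 0.06]
contact_force: [-0.9, 0.4, -0.5]
opening: 0.592
finger_force: 0.0
```

Call:
{"method": "step_arm", "body": {
  "increments": [
    [[0,0,-2],[0,0,0]],
    [[0,0,-1],[0,0,0]],
    [[0,0,0],[0,0,0]]
  ]
}}

```text
time: 7.07
eef_pos: [0.4287, 0.1641, -0.0025]
tcp_rot: [0.295, 0.953, -0.018, 0.06]
contact_force: [0.6, 0.1, -0.0]
opening: 0.591
finger_force: 0.0
```

Call:
{"method": "step_arm", "body": {
  "increments": [
    [[0,0,-2],[0,0,0]],
    [[0,0,-1],[0,0,0]],
    [[0,0,0],[0,0,0]]
  ]
}}

```text
time: 7.32
eef_pos: [0.4281, 0.1642, -0.0058]
tcp_rot: [0.295, 0.953, -0.018, 0.06]
contact_force: [0.7, -0.5, 0.5]
opening: 0.591
finger_force: 0.0
```

Run:
```python
from h import *
s=readout.get_state();print(s['eef_pos'],s['contact_force'])
S=shot('side'); cv2.imwrite('pics/g.png',cv2.resize(S[190:300,260:400],None,fx=5,fy=5,interpolation=cv2.INTER_CUBIC)[:,:,::-1])
p=s['eef_pos'];R=Rot.from_quat(s['tcp_rot']).as_matrix()
for sg in (1,-1):
  for back in (.010,.02,.03): print(sg,back,(proj('side',p+R@[0,sg*.027,-back])-[260,190])*5)
```

```text
[ 0.42813171  0.16418035 -0.00579185] [ 0.66886493 -0.46871652  0.46950616]
1 0.01 [[364.66490734 409.44153958]]
1 0.02 [[366.16917591 398.85880881]]
1 0.03 [[367.6872591  388.17889035]]
-1 0.01 [[429.52967495 367.68709881]]
-1 0.02 [[431.29669517 357.11533697]]
-1 0.03 [[433.07963766 346.44831508]]
```

View pics/g.png

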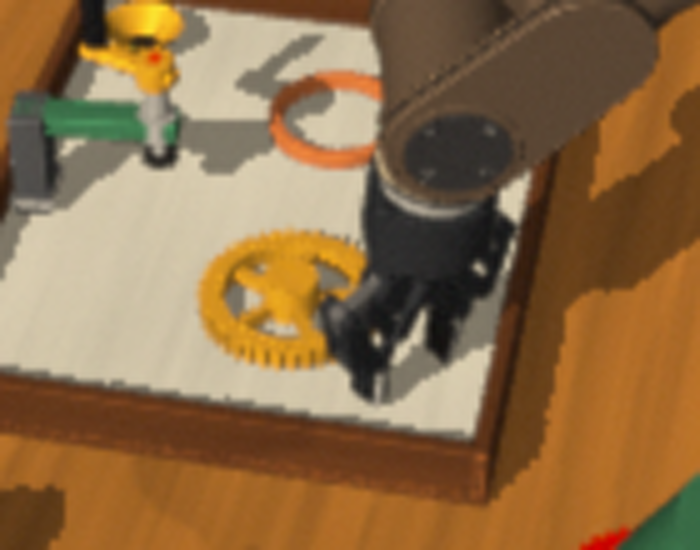

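The finger tips at crop (375,400) match a tip about 20 mm behind the TCP, just off the floor, and the wheel sits untouched ahead of them. I raise 2 mm and push.

Call:
{"method": "step_arm", "body": {
  "increments": [
    [[3,-2,2],[0,0,0]],
    [[7,-4.5,0],[0,0,0]],
    [[7,-4.5,0],[0,0,0]],
    [[7,-4.5,0],[0,0,0]],
    [[7,-4.5,0],[0,0,0]],
    [[7,-4.5,0],[0,0,0]],
    [[7,-4.5,0],[0,0,0]],
    [[0,0,0],[0,0,0]]
  ]
}}

```text
time: 8.03
eef_pos: [0.475, 0.1345, -0.0033]
tcp_rot: [0.295, 0.953, -0.018, 0.061]
contact_force: [0.0, 0.1, -0.3]
opening: 0.589
finger_force: 0.3
```

```bash
cat >> h.py <<'E'
def look():
    s=readout.get_state();print(s['time'],s['eef_pos'].round(4),s['contact_force'].round(1))
    t,S=shot('top'),shot('side')
    p=mask(S,(15,150,90),(32,255,255),(255,206,345,275));p=p[p[:,1]>223]
    q=mask(t,(15,120,90),(32,255,255),(260,180,335,240))
    print('side',len(p),p.min(0),p.max(0),'top',len(q),q.min(0) if len(q) else '',q.max(0) if len(q) else '')
    return t,S
E
python3 -c "
from h import *
look()"
```

```text
8.0333 [ 0.475   0.1345 -0.0033] [ 0.   0.1 -0.3]
side 411 [255. 224.] [332. 258.] top 508 [277. 193.] [334. 228.]
```

Call:
{"method": "step_arm", "body": {
  "increments": [
    [[6,-4,0],[0,0,0]],
    [[7,-4.5,0],[0,0,0]],
    [[7,-4.5,0],[0,0,0]],
    [[7,-4.5,0],[0,0,0]],
    [[7,-4.5,0],[0,0,0]],
    [[7,-4.5,0],[0,0,0]],
    [[5,-3,0],[0,0,0]],
    [[0,0,0],[0,0,0]]
  ]
}}

```text
time: 8.8
eef_pos: [0.5209, 0.1048, -0.0033]
tcp_rot: [0.295, 0.953, -0.018, 0.061]
contact_force: [0.1, -0.9, -0.9]
opening: 0.589
finger_force: 0.2
```

Run:
```python
from h import *
t,S=look()
cv2.imwrite('pics/h.png',np.hstack([cv2.resize(i,None,fx=4,fy=4,interpolation=cv2.INTER_CUBIC) for i in (t[150:260,250:345],S[180:290,240:340])])[:,:,::-1])
# rim: visible far arc of the wheel in top view, rays onto z .028, circle of known radius 58 mm
q=mask(t,(15,120,90),(32,255,255),(260,176,345,240))
n,l,st,c=cv2.connectedComponentsWithStats(cv2.inRange(cv2.cvtColor(t,cv2.COLOR_RGB2HSV),(15,120,90),(32,255,255))[170:245,260:345]);print(st[1:][st[1:,4]>5],c[1:][st[1:,4]>5])
```

```text
8.8 [ 0.5209  0.1048 -0.0033] [ 0.1 -0.9 -0.9]
side 370 [255. 224.] [320. 249.] top 466 [287. 180.] [334. 213.]
[[ 27   0  36  44 529]] [[47.35349716 22.        ]]
```

View pics/h.png

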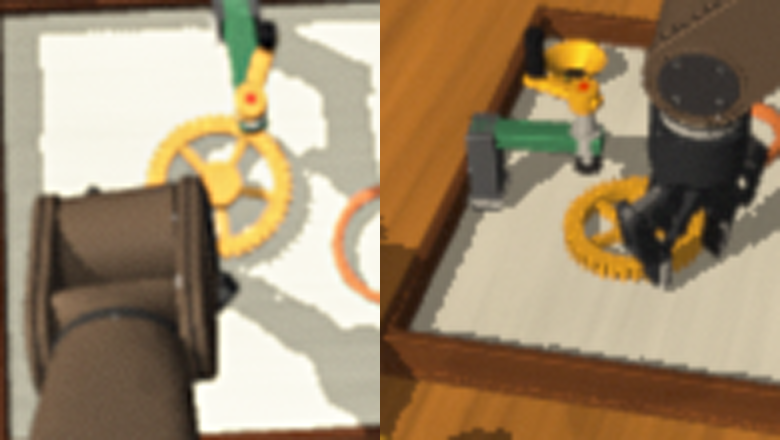

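The hub has moved to crop (222,182), i.e. px (305.1,195.1), heading for the foot. The cage push works. I fit the rim to get the remaining shift.

```bash
cat >> h.py <<'E'
from scipy.optimize import least_squares
def rim(t,box,guess,ang,R=.058,z=.028):
    "circle of known radius through outer brass pixels (top view) within the angle range seen from guess"
    m=cv2.inRange(cv2.cvtColor(t,cv2.COLOR_RGB2HSV),(15,120,90),(32,255,255));x0,y0,x1,y1=box
    k=np.zeros_like(m);k[y0:y1,x0:x1]=m[y0:y1,x0:x1]
    cs=max(cv2.findContours(k,cv2.RETR_EXTERNAL,cv2.CHAIN_APPROX_NONE)[0],key=cv2.contourArea).reshape(-1,2)
    P=onplane('top',cs,z)[:,:2];g=np.array(guess,float)
    for _ in range(3):
        d=P-g;a=np.degrees(np.arctan2(d[:,1],d[:,0]));r=np.hypot(*d.T)
        ok=np.any([(a>lo)&(a<hi) for lo,hi in ang],axis=0)&(abs(r-R)<.012)
        f=least_squares(lambda c:np.hypot(*(P[ok]-c[:2]).T)-c[2],[*g,R],loss='soft_l1',f_scale=.001)
        f2=least_squares(lambda c:np.hypot(*(P[ok]-c).T)-.0568,g,loss='soft_l1',f_scale=.001); g=f2.x
    return f.x.round(4),f2.x.round(4),ok.sum()
E
python3 - <<'E'
from h import *
t0=cv2.imread('pics/top0.png')[:,:,::-1].copy()
print(rim(t0,(260,180,330,245),(.507,.1165),[(-180,180)]), rim(t0,(260,180,330,245),(.507,.1165),[(-110,110)]))
print('hub0',onplane('top',[(289.6,214.3)],.04))
t=shot('top')
print('hub',onplane('top',[(305.1,195.1)],.04))
for a in ([(-100,110)],[(-110,-25),(10,110)]): print(rim(t,(268,179,330,245),(.566,.068),a))
E
```

```text
(array([0.5061, 0.1162, 0.0541]), array([0.5059, 0.1162]), np.int64(100)) (array([0.5061, 0.1161, 0.0542]), array([0.5029, 0.116 ]), np.int64(65))
hub0 [[0.50801021 0.11458608 0.04      ]]
hub [[0.56808519 0.06727171 0.04      ]]
(array([0.5675, 0.0689, 0.0539]), array([0.5637, 0.0687]), np.int64(74))
(array([0.5666, 0.0693, 0.0541]), array([0.5627, 0.0699]), np.int64(56))
```

Call:
{"method": "step_arm", "body": {
  "increments": [
    [[5,-2.5,0],[0,0,0]],
    [[7,-3.6,0],[0,0,0]],
    [[7,-3.6,0],[0,0,0]],
    [[7,-3.6,0],[0,0,0]],
    [[6,-3,0],[0,0,0]],
    [[4,-2,0],[0,0,0]],
    [[2,-1,0],[0,0,0]],
    [[0,0,0],[0,0,0]]
  ]
}}

```text
time: 9.62
eef_pos: [0.5578, 0.0861, -0.0036]
tcp_rot: [0.295, 0.953, -0.018, 0.06]
contact_force: [-0.7, 0.0, 0.2]
opening: 0.59
finger_force: 0.9
```

Run:
```python
from h import *
t,S=look()
for a in ([(-110,-15),(15,110)],[(-110,-45),(30,110)]): print(rim(t,(268,168,340,245),(.605,.049),a))
```

```text
9.6167 [ 0.5578  0.0861 -0.0036] [-0.7  0.   0.2]
side 297 [255. 224.] [311. 244.] top 227 [293. 180.] [334. 206.]
(array([0.6041, 0.0512, 0.0531]), array([0.5988, 0.0517]), np.int64(54))
(array([0.6046, 0.0513, 0.0532]), array([0.5981, 0.0524]), np.int64(39))
```

Call:
{"method": "step_arm", "body": {
  "increments": [
    [[3,-1.8,0],[0,0,0]],
    [[3,-1.8,0],[0,0,0]],
    [[2.5,-1.6,0],[0,0,0]],
    [[2,-1.3,0],[0,0,0]],
    [[0,0,0],[0,0,0]]
  ]
}}

```text
time: 10.13
eef_pos: [0.5683, 0.0797, -0.0035]
tcp_rot: [0.295, 0.953, -0.018, 0.06]
contact_force: [-1.6, 2.0, -0.1]
opening: 0.588
finger_force: 1.1
```

Call:
{"method": "step_arm", "body": {
  "increments": [
    [[-15,10,0],[0,0,0]],
    [[-33,22,0],[0,0,0]],
    [[-33,22,0],[0,0,0]],
    [[-15,10,40],[0,0,0]],
    [[-2,36,20],[0,0,0]],
    [[-2,36,20],[0,0,0]]
  ]
}}

```text
time: 10.63
eef_pos: [0.4692, 0.2159, 0.0766]
tcp_rot: [0.296, 0.953, -0.017, 0.062]
contact_force: [0.7, 0.5, 0.5]
opening: 0.583
finger_force: 0.0
```

Run:
```python
from h import *
t,S=look(); np.savez('i.npz',t=t,S=S)
for a in ([(-180,-15),(15,180)],[(-180,-45),(30,180)],[(-180,-60),(60,180)]): print(rim(t,(268,166,345,245),(.6155,.0436),a))
cv2.imwrite('pics/i.png',np.hstack([cv2.resize(i,None,fx=7,fy=7,interpolation=cv2.INTER_CUBIC) for i in (t[148:208,282:338],S[178:238,255:311])])[:,:,::-1])
```

```text
10.6333 [0.4692 0.2159 0.0766] [0.7 0.5 0.5]
side 460 [255. 224.] [309. 242.] top 312 [295. 180.] [329. 199.]
(array([0.6136, 0.0456, 0.0539]), array([0.6153, 0.0453]), np.int64(90))
(array([0.6136, 0.0456, 0.0539]), array([0.6162, 0.0448]), np.int64(79))
(array([0.6136, 0.0457, 0.0539]), array([0.6169, 0.0453]), np.int64(67))
```

View pics/i.png

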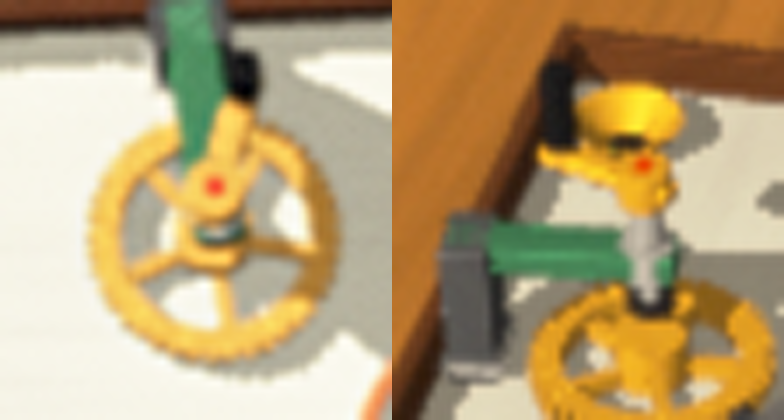

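The crop shows the hub almost under the foot. Top view: rim centre column 215 against foot 220, i.e. about 2 mm too far to +y. Side view: hub and foot both at column 652. I work out a small correction.

Run:
```python
from h import *
d=np.load('i.npz');t,S=d['t'],d['S']
b=mask(S,(0,0,0),(180,255,75),(286,215,298,226));print('foot side',len(b),b.mean(0),b.min(0),b.max(0))
C=np.array([.6155,.0436])
for W in ((.6155,.0436),(.614,.045),(.6136,.0456)):
    a=np.linspace(0,2*np.pi,200);o=proj('side',np.c_[W[0]+.058*np.cos(a),W[1]+.058*np.sin(a),0*a+.028])
    u=proj('top',np.c_[W[0]+.058*np.cos(a),W[1]+.058*np.sin(a),0*a+.028])
    print(W,'rim side cols',o[:,0].min(),o[:,0].max(),'foot',proj('side',[*C,.05]),'rim top',u.min(0),u.max(0),'foot',proj('top',[*C,.05]))
for im,bx,r in ((S,(260,218,320,250),'side'),(t,(280,160,340,205),'top')):
    p=mask(im,(15,140,80),(32,255,255),bx)
    if r=='side': p=p[(p[:,1]>224)]
    for k in range(int(p[:,1].min()),int(p[:,1].max())+1,2):
        x=p[p[:,1]==k][:,0];print(r,k,x.min(),x.max(),end='; ')
```

```text
foot side 13 [291.92307 220.76923] [289. 219.] [294. 222.]
(0.6155, 0.0436) rim side cols 274.31532777569976 309.5506690092571 foot [[291.65246762 222.01741539]] rim top [294.38149747 162.76660346] [331.31462279 199.069243  ] foot [[312.76664364 179.50591639]]
(0.614, 0.045) rim side cols 274.6099213909558 309.8751093416094 foot [[291.65246762 222.01741539]] rim top [293.93005139 163.22906867] [330.86955751 199.5429142 ] foot [[312.76664364 179.50591639]]
(0.6136, 0.0456) rim side cols 274.6662411742434 309.9432640692882 foot [[291.65246762 222.01741539]] rim top [293.73738278 163.35214425] [330.67873498 199.66904706] foot [[312.76664364 179.50591639]]
side 225 275.0 308.0; side 227 275.0 309.0; side 229 274.0 309.0; side 231 275.0 309.0; side 233 275.0 308.0; side 235 276.0 307.0; side 237 277.0 302.0; side 239 279.0 302.0; side 241 284.0 297.0; top 162 314.0 316.0; top 164 313.0 317.0; top 166 306.0 320.0; top 168 302.0 323.0; top 170 300.0 325.0; top 172 299.0 326.0; top 174 297.0 327.0; top 176 296.0 328.0; top 178 296.0 329.0; top 180 296.0 329.0; top 182 295.0 329.0; top 184 296.0 329.0; top 186 296.0 328.0; top 188 297.0 327.0; top 190 298.0 326.0; top 192 299.0 325.0; top 194 301.0 324.0; top 196 304.0 321.0; top 198 308.0 317.0;
```

Call:
{"method": "step_arm", "body": {
  "increments": [
    [[2,-36,-20],[0,0,0]],
    [[2,-36,-20],[0,0,0]],
    [[15,-10,-40],[0,0,0]],
    [[30,-22,0],[0,0,0]],
    [[32,-22,0],[0,0,0]],
    [[10,-7,0],[0,0,0]],
    [[0,0,0],[0,0,0]]
  ]
}}

```text
time: 11.32
eef_pos: [0.5626, 0.0801, -0.0028]
tcp_rot: [0.296, 0.953, -0.017, 0.062]
contact_force: [-0.4, 1.0, 0.9]
opening: 0.589
finger_force: 0.0
```

Call:
{"method": "step_arm", "body": {
  "increments": [
    [[2.5,-1.2,0],[0,0,0]],
    [[2,-1,0],[0,0,0]],
    [[1,-0.4,0],[0,0,0]],
    [[0,0,0],[0,0,0]]
  ]
}}

```text
time: 11.65
eef_pos: [0.5635, 0.081, -0.0037]
tcp_rot: [0.294, 0.954, -0.018, 0.06]
contact_force: [0.4, -0.6, 0.4]
opening: 0.588
finger_force: 0.0
```

Call:
{"method": "step_arm", "body": {
  "increments": [
    [[-12,8,0],[0,0,0]],
    [[-33,22,0],[0,0,0]],
    [[-33,22,0],[0,0,0]],
    [[-15,10,40],[0,0,0]],
    [[-2,36,20],[0,0,0]],
    [[-2,36,20],[0,0,0]]
  ]
}}

```text
time: 12.15
eef_pos: [0.4652, 0.2149, 0.0753]
tcp_rot: [0.295, 0.953, -0.018, 0.06]
contact_force: [1.0, 0.8, 0.7]
opening: 0.586
finger_force: 0.0
```

Run:
```python
from h import *
t,S=look(); np.savez('j.npz',t=t,S=S)
for a in ([(-180,-15),(15,180)],[(-180,-60),(60,180)]): print(rim(t,(268,166,345,245),(.6155,.0436),a))
for im,bx,r in ((S,(260,225,320,235),'side'),(t,(280,176,340,188),'top')):
    p=mask(im,(15,140,80),(32,255,255),bx);print(r,p.min(0),p.max(0))
```

```text
12.15 [0.4652 0.2149 0.0753] [1.  0.8 0.7]
side 464 [255. 224.] [309. 242.] top 316 [295. 180.] [329. 199.]
(array([0.6135, 0.0455, 0.054 ]), array([0.6151, 0.0454]), np.int64(90))
(array([0.6135, 0.0456, 0.054 ]), array([0.6167, 0.0453]), np.int64(67))
side [274. 225.] [309. 234.]
top [295. 176.] [329. 187.]
```

Call:
{"method": "step_arm", "body": {
  "increments": [
    [[2,-36,-20],[0,0,0]],
    [[2,-36,-20],[0,0,0]],
    [[15,-10,-39],[0,0,0]],
    [[33,-22,0],[0,0,0]],
    [[33,-22,0],[0,0,0]],
    [[12,-8,0],[0,0,0]],
    [[0,0,0],[0,0,0]],
    [[0,0,0],[0,0,0]]
  ]
}}

```text
time: 12.92
eef_pos: [0.5631, 0.0801, -0.0042]
tcp_rot: [0.295, 0.953, -0.018, 0.059]
contact_force: [-0.8, 0.7, -0.8]
opening: 0.592
finger_force: 0.0
```

Call:
{"method": "step_arm", "body": {
  "increments": [
    [[2,-1,0],[0,0,0]],
    [[2,-1.2,0],[0,0,0]],
    [[1.5,-1,0],[0,0,0]],
    [[0,0,0],[0,0,0]],
    [[0,0,0],[0,0,0]]
  ]
}}

```text
time: 13.33
eef_pos: [0.5692, 0.0776, -0.0035]
tcp_rot: [0.295, 0.954, -0.018, 0.059]
contact_force: [-1.5, 1.0, -0.5]
opening: 0.592
finger_force: 0.5
```

Call:
{"method": "step_arm", "body": {
  "increments": [
    [[-12,8,0],[0,0,0]],
    [[-33,22,0],[0,0,0]],
    [[-33,22,0],[0,0,0]],
    [[-15,10,35],[0,0,0]],
    [[-2,20,35],[0,0,0]],
    [[-2,20,35],[0.069,0.104,0]],
    [[-2,10,35],[0,0,0]],
    [[0,0,0],[0,0,0]]
  ]
}}

```text
time: 14.0
eef_pos: [0.4765, 0.1915, 0.1457]
tcp_rot: [0.295, 0.956, 0.004, 0.007]
contact_force: [1.2, -0.1, 0.7]
opening: 0.595
finger_force: 0.0
```

Run:
```python
from h import *
t,S=look(); np.savez('k.npz',t=t,S=S)
for a in ([(-180,-15),(15,180)],[(-180,-60),(60,180)]): print(rim(t,(268,166,345,245),(.6155,.0436),a))
for im,bx,r in ((S,(260,225,320,235),'side'),(t,(280,176,340,188),'top')):
    p=mask(im,(15,140,80),(32,255,255),bx);print(r,p.min(0),p.max(0))
s=readout.get_state();print(s['tcp_rot'],s['qpos'])
b=mask(S,(0,0,0),(180,255,70),(270,180,288,206));print(b.min(0),b.max(0),np.c_[[ (k,*b[b[:,1]==k][:,0][[0,-1]]) for k in np.unique(b[:,1])]].tolist())
b=mask(t,(0,0,0),(180,255,70),(310,148,324,166));print([ (k,*b[b[:,1]==k][:,0][[0,-1]]) for k in np.unique(b[:,1])])
```

```text
14.0 [0.4765 0.1915 0.1457] [ 1.2 -0.1  0.7]
side 442 [255. 224.] [308. 241.] top 305 [296. 180.] [330. 198.]
(array([0.6148, 0.0436, 0.054 ]), array([0.6167, 0.044 ]), np.int64(89))
(array([0.615 , 0.0436, 0.0541]), array([0.618 , 0.0436]), np.int64(67))
side [274. 225.] [309. 234.]
top [296. 176.] [330. 187.]
[0.29489377 0.95552646 0.00099439 0.0024197 ] [ 1.82616549e-01 -1.43400092e-02  2.04530130e+00 -5.38160081e-04
  1.10542145e+00 -7.89248739e-01]
[271. 185.] [287. 205.] [[185.0, 280.0, 281.0], [186.0, 278.0, 281.0], [187.0, 277.0, 282.0], [188.0, 276.0, 282.0], [189.0, 276.0, 281.0], [190.0, 276.0, 280.0], [191.0, 276.0, 280.0], [192.0, 276.0, 280.0], [193.0, 276.0, 280.0], [194.0, 276.0, 280.0], [195.0, 275.0, 280.0], [196.0, 275.0, 280.0], [197.0, 275.0, 280.0], [198.0, 274.0, 287.0], [199.0, 274.0, 274.0], [200.0, 273.0, 274.0], [201.0, 273.0, 274.0], [202.0, 272.0, 274.0], [203.0, 272.0, 274.0], [204.0, 271.0, 273.0], [205.0, 271.0, 273.0]]
[(np.float32(149.0), np.float32(315.0), np.float32(323.0)), (np.float32(150.0), np.float32(314.0), np.float32(323.0)), (np.float32(154.0), np.float32(314.0), np.float32(314.0)), (np.float32(155.0), np.float32(314.0), np.float32(315.0)), (np.float32(156.0), np.float32(314.0), np.float32(317.0)), (np.float32(157.0), np.float32(314.0), np.float32(318.0)), (np.float32(158.0), np.float32(314.0), np.float32(318.0)), (np.float32(159.0), np.float32(314.0), np.float32(318.0)), (np.float32(160.0), np.float32(314.0), np.float32(318.0)), (np.float32(161.0), np.float32(315.0), np.float32(318.0))]
```

Run:
```python
from h import *
C=np.array([.6155,.0436])
for u in ((316,157.5),(316,158.2)):
  for v in ((278,187.5),(278,188.4)):
    p,g=tri(u,v);d=p[:2]-C;print(u,v,p.round(4),g.round(4),np.hypot(*d).round(4),np.degrees(np.arctan2(d[1],d[0])).round(1))
print('obs base top (316.2,160.5) side base (278,198)')
for h in (.0,.005,.01):
  for th in (.2,.3,.4):
    ph=.035-th;xy=C+.045*np.array([np.cos(ph),np.sin(ph)]);z=.014+h+.11-.002546*th
    print(h,th,'top',proj('top',[*xy,z+.045]).round(1),proj('side',[*xy,z+.045]).round(1),'base',proj('top',[*xy,z]).round(1),proj('side',[*xy,z]).round(1),xy.round(4), 'foot',proj('side',[*C,.014+h+.034-.002546*th]).round(1))
print('arm tip top z',[(h,proj('side',[C[0]-.014,C[1]+.012,.014+h+.070]).round(1),proj('side',[C[0]-.014,C[1]+.012,.014+h+.054]).round(1)) for h in (0,.005,.01)])
S=np.load('k.npz')['S'];hsv=cv2.cvtColor(S,cv2.COLOR_RGB2HSV)
m=cv2.inRange(hsv,(50,60,20),(90,255,255))
for c in range(270,294,2): r=np.where(m[200:230,c])[0]+200; print(c,r.min() if len(r) else '',r.max() if len(r) else '',end='; ')
print([proj('side',[C[0]+dx,C[1]+.012,.014+h+zz]).round(1).tolist() for dx in (.0,.03,.06) for h in (0.,.01) for zz in (.054,.070)])
```

```text
(316, 157.5) (278, 187.5) [0.6571 0.0331 0.1741] 0.0017 0.0429 -14.2
(316, 157.5) (278, 188.4) [0.6576 0.033  0.1705] 0.0011 0.0434 -14.1
(316, 158.2) (278, 187.5) [0.656  0.0333 0.1741] 0.0036 0.0418 -14.3
(316, 158.2) (278, 188.4) [0.6565 0.0332 0.1706] 0.0031 0.0423 -14.2
obs base top (316.2,160.5) side base (278,198)
0.0 0.2 top [[314.9 156.7]] [[277.2 189.4]] base [[315.  160.2]] [[278.1 200.8]] [0.6599 0.0362] foot [[291.7 222.6]]
0.0 0.3 top [[316.4 157.1]] [[277.9 188.7]] base [[316.5 160.5]] [[278.8 200.1]] [0.6589 0.0318] foot [[291.7 222.7]]
0.0 0.4 top [[317.9 157.5]] [[278.8 188.1]] base [[317.9 161. ]] [[279.6 199.5]] [0.6575 0.0275] foot [[291.7 222.7]]
0.005 0.2 top [[314.9 156.3]] [[277.1 188.1]] base [[315.  159.8]] [[278.  199.6]] [0.6599 0.0362] foot [[291.6 221.4]]
0.005 0.3 top [[316.4 156.7]] [[277.8 187.5]] base [[316.5 160.2]] [[278.7 198.9]] [0.6589 0.0318] foot [[291.6 221.5]]
0.005 0.4 top [[317.9 157.2]] [[278.7 186.8]] base [[317.9 160.7]] [[279.6 198.2]] [0.6575 0.0275] foot [[291.6 221.5]]
0.01 0.2 top [[314.8 155.9]] [[277.  186.8]] base [[315.  159.4]] [[277.9 198.3]] [0.6599 0.0362] foot [[291.5 220.2]]
0.01 0.3 top [[316.4 156.2]] [[277.7 186.2]] base [[316.5 159.8]] [[278.6 197.6]] [0.6589 0.0318] foot [[291.6 220.3]]
0.01 0.4 top [[317.9 156.7]] [[278.6 185.5]] base [[317.9 160.3]] [[279.5 197. ]] [0.6575 0.0275] foot [[291.6 220.4]]
arm tip top z [(0, array([[294.2, 216.8]]), array([[294.4, 220.7]])), (0.005, array([[294.2, 215.6]]), array([[294.4, 219.5]])), (0.01, array([[294.1, 214.4]]), array([[294.3, 218.3]]))]
270 209 217; 272 210 216; 274 210 216; 276 210 216; 278 210 217; 280 210 217; 282 211 217; 284 211 217; 286 211 217; 288 215 217; 290  ; 292  ; [[[290.3, 220.0]], [[290.1, 216.2]], [[290.2, 217.6]], [[289.9, 213.7]], [[281.5, 218.6]], [[281.2, 214.8]], [[281.3, 216.2]], [[281.0, 212.3]], [[272.7, 217.2]], [[272.3, 213.4]], [[272.5, 214.8]], [[272.1, 210.9]]]
```

Call:
{"method": "step_arm", "body": {
  "increments": [
    [[8,-7,38],[0,0,0]],
    [[25,-22,16],[0,0,0]],
    [[31,-27,0],[0,0,0]],
    [[31,-27,0],[0,0,0]],
    [[31,-27,0],[0,0,0]],
    [[31,-27,0],[0,0,0]],
    [[25,-23,0],[0,0,0]],
    [[0,0,0],[0,0,0]]
  ]
}}

```text
time: 14.77
eef_pos: [0.6551, 0.0239, 0.1872]
tcp_rot: [0.298, 0.955, -0.001, -0.001]
contact_force: [-0.3, 0.3, -0.4]
opening: 0.587
finger_force: 0.0
```

Call:
{"method": "step_arm", "body": {
  "increments": [
    [[3.5,8,0],[0,0,0]],
    [[0,0,0],[0,0,0]],
    [[0,0,-15],[0,0,0]],
    [[0,0,-15],[0,0,0]],
    [[0,0,-15],[0,0,0]],
    [[0,0,-11],[0,0,0]],
    [[0,0,0],[0,0,0]]
  ]
}}

```text
time: 15.35
eef_pos: [0.6533, 0.0387, 0.1308]
tcp_rot: [0.295, 0.956, -0.001, -0.003]
contact_force: [-0.4, -0.9, -0.4]
opening: 0.587
finger_force: 0.0
```

Run:
```python
from h import *
S=shot('side');t=shot('top')
s=readout.get_state();print(s['eef_pos'],s['contact_force'],s['wrist_torque'])
cv2.imwrite('pics/l.png',np.hstack([cv2.resize(i,None,fx=6,fy=6,interpolation=cv2.INTER_CUBIC) for i in (t[130:225,275:335],S[145:240,250:320])])[:,:,::-1])
# where the tool must show if the pose is right
print(proj('side',s['eef_pos']),proj('side',s['eef_pos']+[0,0,.02]))
```

```text
[0.65564827 0.03800853 0.13417897] [-0.07835103  0.04542049  0.82757956] [ 0.0001315  -0.01623657  0.0208541 ]
[[278.96186975 198.65863522]] [[278.57921018 193.6064601 ]]
```

View pics/l.png

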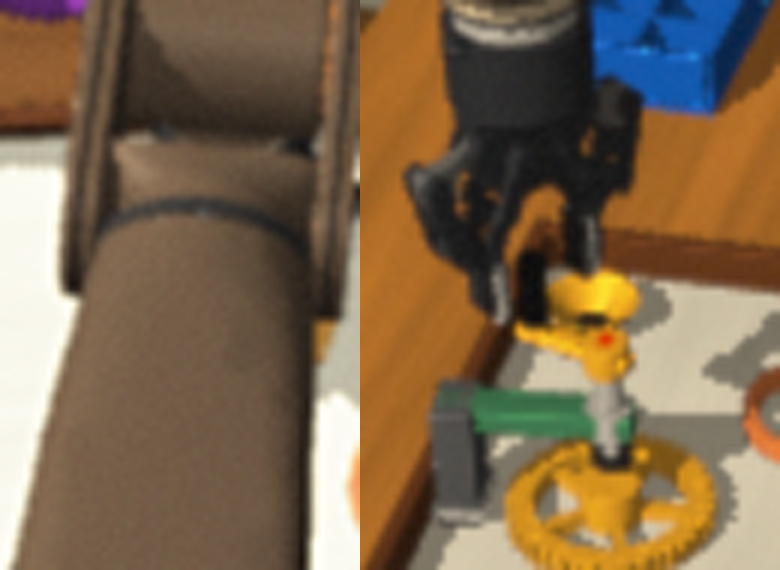

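The gripper straddles the handle in the side crop: finger tips at (495,310) and (590,265), handle at (531,285). That was one picture more than the 10 allowed, so from here I use numbers only. I average the pose readings before closing.

```bash
cat >> h.py <<'E'
def avg(n=6):
    P=[];F=[]
    for _ in range(n):
        S=shot('side');s=readout.get_state();P.append(s['eef_pos']);F.append(s['contact_force'])
    P=np.array(P);F=np.array(F)
    print('t',round(s['time'],2),'pos',P.mean(0).round(4),'sd',P.std(0).round(4),'F',F.mean(0).round(2),F.std(0).round(2),'op',round(s['opening'],3),'ff',s['finger_force'],'yaw',round(2*np.arctan2(s['tcp_rot'][1],s['tcp_rot'][0]),3))
    return P.mean(0),S
E
python3 -c "
from h import *
avg()"
```

```text
t 15.75 pos [0.657  0.0372 0.1359] sd [0.0003 0.0003 0.0003] F [-0.02 -0.23  0.07] [0.54 0.49 0.26] op 0.591 ff 0.0 yaw 2.542
```

Call:
{"method": "step_arm", "body": {
  "increments": [
    [[1.7,-5.2,-3],[0,0,0]],
    [[0,0,0],[0,0,0]],
    [[0,0,0],[0,0,0]]
  ]
}}

```text
time: 16.0
eef_pos: [0.6581, 0.0313, 0.1313]
tcp_rot: [0.296, 0.955, -0.0, -0.0]
contact_force: [-0.4, -0.2, 0.6]
opening: 0.59
finger_force: 0.0
```

Call:
{"method": "step_arm", "body": {
  "increments": [
    [[0,0,0],[0,0,0]],
    [[0,0,0],[0,0,0]],
    [[0,0,0],[0,0,0]],
    [[0,0,0],[0,0,0]],
    [[0,0,0],[0,0,0]],
    [[0,0,0],[0,0,0]]
  ],
  "fingers": -1,
  "grip_force": 20
}}

```text
time: 16.5
eef_pos: [0.6585, 0.0319, 0.1317]
tcp_rot: [0.295, 0.955, 0.0, 0.0]
contact_force: [1.5, -0.2, -0.9]
opening: 0.178
finger_force: 21.2
```

```bash
python3 -c "
from h import *
avg()"
```

```text
t 16.8 pos [0.6585 0.0319 0.1317] sd [0. 0. 0.] F [ 1.85  0.3  -0.72] [0.62 0.55 0.49] op 0.174 ff 21.209519505500793 yaw 2.542
```

```bash
cat > arc.py <<'E'
import numpy as np,sys
C=np.array([.6155,.0436]);C=np.array(eval(sys.argv[4])) if len(sys.argv)>4 else C
p0=float(sys.argv[1]);d=float(sys.argv[2]);n=int(sys.argv[3])
a=p0-d*np.arange(n+1);P=np.c_[C[0]+.045*np.cos(a),C[1]+.045*np.sin(a)]*1e3
D=np.diff(np.round(P,1),axis=0)
print([[[round(x,1),round(y,1),round(-2.546*d,1)],[0,0,0]] for x,y in D]);print('end',P[-1].round(1),a[-1])
E
python3 arc.py -0.265 0.3 8
```

```text
[[[np.float64(-5.4), np.float64(-12.3), -0.8], [0, 0, 0]], [[np.float64(-8.8), np.float64(-10.1), -0.8], [0, 0, 0]], [[np.float64(-11.4), np.float64(-7.1), -0.8], [0, 0, 0]], [[np.float64(-13.0), np.float64(-3.4), -0.8], [0, 0, 0]], [[np.float64(-13.5), np.float64(0.5), -0.8], [0, 0, 0]], [[np.float64(-12.6), np.float64(4.6), -0.8], [0, 0, 0]], [[np.float64(-10.8), np.float64(8.1), -0.8], [0, 0, 0]], [[np.float64(-7.9), np.float64(10.9), -0.8], [0, 0, 0]]]
end [575.5  23. ] -2.665
```

Call:
{"method": "step_arm", "body": {
  "increments": [
    [[-5.4,-12.3,-0.8],[0,0,0]],
    [[-8.8,-10.1,-0.8],[0,0,0]],
    [[-11.4,-7.1,-0.8],[0,0,0]],
    [[0,0,0],[0,0,0]]
  ]
}}

```text
time: 17.13
eef_pos: [0.6331, 0.001, 0.1298]
tcp_rot: [0.296, 0.955, 0.0, 0.002]
contact_force: [4.3, -2.2, -1.7]
opening: 0.18
finger_force: 20.8
```

```bash
cat >> h.py <<'E'
def snap(k):
    p,S=avg(5); d=p[:2]-[.6155,.0436]; print('phi',np.arctan2(d[1],d[0]).round(3),'r',np.hypot(*d).round(4))
    np.save('s_%s.npy'%k,S); hs=S.astype(float)
    red=np.clip(hs[...,0]-np.maximum(hs[...,1],hs[...,2])-60,0,None)[185:215,280:302]
    ys,xs=np.mgrid[185:215,280:302]
    print('red',red.sum().round(), (red*ys).sum()/(red.sum()+1e-9),(red*xs).sum()/(red.sum()+1e-9))
    dk=np.clip(110-hs.max(2),0,None)[214:232,286:299];ys,xs=np.mgrid[214:232,286:299]
    print('foot',dk.sum().round(),(dk*ys).sum()/dk.sum(),(dk*xs).sum()/dk.sum())
E
python3 -c "
from h import *
snap(1)
p=readout.get_state();print(p['wrist_torque'])
for f in ('k.npz',):
    S=np.load(f)['S'];print(S[214:232,288:297].max(2))
"
```

```text
t 17.38 pos [0.6333 0.0011 0.1297] sd [0.0001 0.0001 0.    ] F [ 3.33 -3.77 -0.13] [0.31 0.63 0.71] op 0.177 ff 20.98638743162155 yaw 2.542
phi -1.174 r 0.046
red 924.0 200.86363636341898 289.9816017312879
foot 1162.0 220.592082616179 292.50602409638554
[-0.64616877 -0.54790823 -0.10754216]
[[155 176 184 181 171 153 133  85 108]
 [144 168 195 187 161 156 146  84 110]
 [136 164 195 188 152 137 128  83 125]
 [131 164 198 189 153 132 122  89 127]
 [114 150 188 191 163 122  97 102 132]
 [130  98 134 186 152  77  49  98 156]
 [138  69 110 173 144  66  54 139 224]
 [134  63  58  89  78  46  47 116 211]
 [154 100  65  53  50  54  63 127 144]
 [216 185 135 115 115 125 128 152 137]
 [226 222 219 220 222 222 221 219 165]
 [227 225 224 225 227 227 226 224 195]
 [226 226 225 225 226 226 227 219 162]
 [227 230 229 227 226 224 220 191 135]
 [239 241 239 236 227 216 186 148 126]
 [241 242 239 232 224 209 182 147 132]
 [240 241 238 232 223 208 178 141 147]
 [239 241 238 232 224 208 174 144 147]]
```

Call:
{"method": "step_arm", "body": {
  "increments": [
    [[-13,-3.4,-0.8],[0,0,0]],
    [[-13.5,0.5,-0.8],[0,0,0]],
    [[-12.6,4.6,-0.8],[0,0,0]],
    [[0,0,0],[0,0,0]]
  ]
}}

```text
time: 17.72
eef_pos: [0.5934, 0.0054, 0.1276]
tcp_rot: [0.295, 0.955, 0.001, 0.001]
contact_force: [3.3, 1.6, 0.1]
opening: 0.176
finger_force: 20.9
```

```bash
cat >> h.py <<'E'
def edge(S):
    "row of the foot's lower edge, from the bright-dark profile below it"
    v=S[221:229,290:293].max(2).mean(1).astype(float);b=v[3:].max();return 220.5+np.clip((b-v)/(b-52),0,1).sum()
E
python3 -c "
from h import *
snap(2);print(edge(np.load('k.npz')['S']),edge(np.load('s_1.npy')),edge(np.load('s_2.npy')));print(np.load('s_2.npy')[218:232,288:297].max(2))
"; python3 arc.py -2.065 0.3 6
```

```text
t 17.97 pos [0.5938 0.0051 0.1275] sd [0.0001 0.0001 0.    ] F [1.47 3.   3.99] [1.   0.78 0.99] op 0.17 ff 21.324247419834137 yaw 2.542
phi -2.085 r 0.0442
red 812.0 200.53325123128013 290.16256157599736
foot 1224.0 221.00081699346404 292.5138888888889
223.17582417582418 223.67933723196882 223.80859375
[[108 147 178 173 151 116 102 102 122]
 [139 131 147 153 135  83  89 121 146]
 [148  80 113 170 142  71  59 138 211]
 [123  62 100 161 137  63  51 129 195]
 [126  59  51  83  73  42  38  77 128]
 [146  82  55  48  45  44  49 101 120]
 [201 149 119 105 104 105  96 139 141]
 [212 206 202 203 205 201 161 196 179]
 [212 213 212 212 214 214 209 202 148]
 [214 218 218 214 213 211 204 175 123]
 [228 231 229 224 215 199 173 135 116]
 [230 232 227 221 210 192 168 134 120]
 [230 230 227 221 209 191 165 129 134]
 [228 230 228 219 211 192 160 133 136]]
[[[np.float64(-10.8), np.float64(8.1), -0.8], [0, 0, 0]], [[np.float64(-7.9), np.float64(10.9), -0.8], [0, 0, 0]], [[np.float64(-4.3), np.float64(12.7), -0.8], [0, 0, 0]], [[np.float64(-0.4), np.float64(13.4), -0.8], [0, 0, 0]], [[np.float64(3.7), np.float64(13.0), -0.8], [0, 0, 0]], [[np.float64(7.3), np.float64(11.3), -0.8], [0, 0, 0]]]
end [581.8  73.4] -3.8649999999999998
```

Call:
{"method": "step_arm", "body": {
  "increments": [
    [[-10.8,8.1,-0.8],[0,0,0]],
    [[-7.9,10.9,-0.8],[0,0,0]],
    [[-4.3,12.7,-0.7],[0,0,0]],
    [[0,0,0],[0,0,0]]
  ]
}}

```text
time: 18.3
eef_pos: [0.567, 0.0337, 0.1255]
tcp_rot: [0.294, 0.956, -0.005, -0.004]
contact_force: [-11.9, -5.0, 12.2]
opening: 0.178
finger_force: 22.1
```

```bash
python3 -c "
from h import *
snap(3);print(edge(np.load('s_3.npy')));print(np.load('s_3.npy')[216:232,288:297].max(2))
"
```

```text
t 18.55 pos [0.5669 0.0336 0.1255] sd [0. 0. 0.] F [-11.92  -4.36  13.15] [0.47 0.28 0.45] op 0.177 ff 22.172496020793915 yaw 2.543
phi -2.939 r 0.0496
red 956.0 201.69456066924508 290.72489539718543
foot 1146.0 221.5497382198953 292.586387434555
224.1140350877193
[[125 152 180 173 140 126 119  75 116]
 [120 150 182 176 142 121 114  83 118]
 [108 148 180 172 151 116 107 106 122]
 [147 146 162 154 137 104 116 145 150]
 [178 124 119 171 144  79 100 203 219]
 [150  78 102 170 142  71  60 140 195]
 [128  62  72 131 110  59  39  73 129]
 [146  72  46  56  51  39  45  75 118]
 [199 130  88  70  65  60  86 122 139]
 [211 202 171 143 138 132 142 150 172]
 [213 212 211 205 207 206 209 196 148]
 [215 218 219 216 213 211 204 175 125]
 [228 231 230 224 215 200 172 135 115]
 [231 232 228 220 210 191 167 136 122]
 [230 230 227 221 209 191 165 130 134]
 [228 229 228 219 210 190 160 133 136]]
```

Call:
{"method": "step_arm", "body": {
  "increments": [
    [[-0.4,13.4,-0.8],[0,0,0]],
    [[3.7,13,-0.8],[0,0,0]],
    [[7.3,11.3,-0.7],[0,0,0]],
    [[0,0,0],[0,0,0]]
  ]
}}

```text
time: 18.88
eef_pos: [0.5757, 0.0753, 0.1211]
tcp_rot: [0.295, 0.955, -0.002, -0.008]
contact_force: [-12.4, 4.9, 9.9]
opening: 0.176
finger_force: 23.7
```

```bash
python3 -c "
from h import *
snap(4);print(edge(np.load('s_4.npy')));print(np.load('s_4.npy')[216:232,288:297].max(2))
";python3 arc.py -3.865 0.3 9
```

```text
t 19.13 pos [0.5757 0.0753 0.1211] sd [0. 0. 0.] F [-12.74   6.26   9.72] [0.52 0.37 0.53] op 0.182 ff 23.51061522960663 yaw 2.542
phi 2.469 r 0.0509
red 736.0 204.8233695649391 290.8220108691701
foot 1101.0 222.14986376021798 292.57674841053586
224.275390625
[[127 152 180 174 140 126 118  75 117]
 [121 149 182 175 140 121 113  83 117]
 [109 149 183 174 150 118 108 105 122]
 [149 161 176 153 135 102 128 146 150]
 [188 183 152 160 140  99 157 209 219]
 [177 115 115 174 146  76  77 144 197]
 [153  76  97 164 141  69  47  99 130]
 [140  62  50  84  89  49  38  70 117]
 [171  90  55  46  49  42  50  88 135]
 [204 149 117  89  99 103 117 144 169]
 [212 207 203 176 199 206 207 196 147]
 [214 218 218 213 213 211 203 175 127]
 [227 231 229 223 216 199 172 135 116]
 [231 231 228 220 210 191 167 136 119]
 [230 230 227 221 209 191 164 129 133]
 [228 229 227 220 211 191 160 133 135]]
[[[np.float64(10.3), np.float64(8.6), -0.8], [0, 0, 0]], [[np.float64(12.4), np.float64(5.2), -0.8], [0, 0, 0]], [[np.float64(13.4), np.float64(1.3), -0.8], [0, 0, 0]], [[np.float64(13.1), np.float64(-2.7), -0.8], [0, 0, 0]], [[np.float64(11.8), np.float64(-6.4), -0.8], [0, 0, 0]], [[np.float64(9.4), np.float64(-9.7), -0.8], [0, 0, 0]], [[np.float64(6.0), np.float64(-12.0), -0.8], [0, 0, 0]], [[np.float64(2.3), np.float64(-13.3), -0.8], [0, 0, 0]], [[np.float64(-1.8), np.float64(-13.3), -0.8], [0, 0, 0]]]
end [658.7  31.1] -6.5649999999999995
```

The crank turns and the foot descends (its dark lower edge moved from row about 223 to 225), but the tool is picking up about 14 N sideways and 10 N upwards. I release, rise a little and regrip to clear that.

Call:
{"method": "step_arm", "body": {
  "increments": [
    [[0,0,0],[0,0,0]],
    [[0,0,0],[0,0,0]],
    [[0,0,0],[0,0,0]],
    [[0,0,0],[0,0,0]]
  ],
  "fingers": -0.3
}}

```text
time: 19.47
eef_pos: [0.5809, 0.0729, 0.1216]
tcp_rot: [0.295, 0.955, -0.001, -0.0]
contact_force: [-0.1, -0.6, 0.1]
opening: 0.347
finger_force: 0.0
```

Run:
```python
from h import *
snap(5)
S=np.load('s_5.npy')
b=mask(S,(0,0,0),(180,255,60),(255,170,330,225));print(len(b))
print(S[185:212,282:300].max(2)[::1].tolist() if 0 else '')
```

```text
t 19.72 pos [0.5811 0.0731 0.1219] sd [0.     0.0001 0.0001] F [-0.39  0.04  0.25] [0.5  0.38 0.44] op 0.352 ff 0.0 yaw 2.542
phi 2.433 r 0.0453
red 128.0 208.82812499836854 291.2812499977244
foot 1075.0 222.1320930232558 292.60744186046514
919
```

Call:
{"method": "step_arm", "body": {
  "increments": [
    [[0,0,4],[0,0,0]],
    [[0,0,0],[0,0,0]],
    [[0,0,0],[0,0,0]],
    [[10.3,8.6,-0.8],[0,0,0]],
    [[12.4,5.2,-0.8],[0,0,0]],
    [[0,0,0],[0,0,0]]
  ],
  "fingers": -1
}}

```text
time: 20.22
eef_pos: [0.6038, 0.0874, 0.1246]
tcp_rot: [0.296, 0.955, -0.001, -0.001]
contact_force: [-2.6, -1.2, 3.1]
opening: 0.175
finger_force: 22.3
```

```bash
python3 -c "
from h import *
snap(6);print(np.load('s_6.npy')[219:229,288:297].max(2))
"
```

```text
t 20.47 pos [0.6037 0.0873 0.1246] sd [0.0001 0.     0.    ] F [-1.58 -0.3   0.53] [0.39 0.53 0.26] op 0.173 ff 22.23536878824234 yaw 2.542
phi 1.835 r 0.0452
red 0.0 0.0 0.0
foot 1435.0 220.62857142857143 292.10801393728224
[[149 158 171 155 137 118 141 149 149]
 [186 177 170 176 157 156 199 219 219]
 [179 129 121 175 149  92 108 174 200]
 [151  78  99 171 143  72  49 106 130]
 [134  59  63 133 116  62  35  67 117]
 [147  74  44  59  53  37  43  79 136]
 [201 131  88  82  66  61  92 140 171]
 [213 203 174 167 142 130 150 189 147]
 [214 217 214 210 206 204 197 175 126]
 [228 231 229 224 217 199 172 136 115]]
```

Call:
{"method": "step_arm", "body": {
  "increments": [
    [[13.4,1.3,-0.8],[0,0,0]],
    [[13.1,-2.7,-0.8],[0,0,0]],
    [[0,0,0],[0,0,0]]
  ]
}}

```text
time: 20.72
eef_pos: [0.6313, 0.0853, 0.1232]
tcp_rot: [0.296, 0.955, 0.0, 0.001]
contact_force: [-0.2, -1.6, 0.8]
opening: 0.174
finger_force: 22.4
```

```bash
python3 -c "
from h import *
snap(7);print(np.load('s_7.npy')[219:229,288:297].max(2))
"
```

```text
t 20.97 pos [0.6311 0.0854 0.1232] sd [0.0001 0.     0.    ] F [ 1.89 -1.61 -0.08] [1.04 0.55 0.66] op 0.174 ff 22.174425423145294 yaw 2.542
phi 1.214 r 0.0446
red 128.0 200.20312499843592 291.84374999772
foot 1660.0 220.4590361445783 292.64156626506025
[[149 155 168 148 133 101 126 147 150]
 [188 172 170 167 147 116 172 220 220]
 [178 131 142 151 136 107 135 209 206]
 [153  81 107 172 147  80  62 117 132]
 [136  62  82 161 141  74  39  68 116]
 [149  67  47  69  61  43  38  74 135]
 [200 122  73  50  46  51  71 128 168]
 [212 198 149 115 107 117 145 187 147]
 [213 217 212 208 203 201 196 174 126]
 [227 231 229 224 215 199 171 136 116]]
```

Call:
{"method": "step_arm", "body": {
  "increments": [
    [[11.8,-6.4,-0.8],[0,0,0]],
    [[9.4,-9.7,-0.8],[0,0,0]],
    [[0,0,0],[0,0,0]]
  ]
}}

```text
time: 21.22
eef_pos: [0.6534, 0.0721, 0.1221]
tcp_rot: [0.297, 0.955, 0.004, 0.001]
contact_force: [5.6, 5.1, -0.2]
opening: 0.174
finger_force: 22.2
```

```bash
cat >> h.py <<'E'
def foot(k):
    S=np.load('s_%s.npy'%k) if k!='k' else np.load('k.npz')['S']
    v=S[:,289:294].max(2).astype(float);o=[]
    for c in range(5):
        r=np.where(v[218:226,c]<90)[0]
        if len(r)==0: o.append(np.nan);continue
        i=218+r.max()
        while v[i,c]<130:i+=1
        o.append(i-1+(130-v[i-1,c])/(v[i,c]-v[i-1,c]))
    return np.round(o,2),np.nanmean(o).round(2)
E
python3 -c "
from h import *
snap(8)
for k in 'k12345678': print(k,foot(k))
c=[.6155,.0436];print([proj('side',[c[0],c[1]+.012,z]).round(2) for z in (.036,.040,.044,.052)])
"; python3 arc.py -5.665 0.3 8
```

```text
t 21.47 pos [0.6533 0.0723 0.1221] sd [0.0001 0.0001 0.    ] F [ 5.38  5.35 -1.19] [0.42 0.48 0.32] op 0.173 ff 22.036067247390747 yaw 2.541
phi 0.648 r 0.0474
red 908.0 203.0374449336971 289.8105726869055
foot 1109.0 222.58160504959423 292.546438232642
k (array([222.35, 222.93, 223.14, 223.14, 223.05]), np.float64(222.92))
1 (array([223.01, 223.5 , 223.8 , 223.89, 224.09]), np.float64(223.66))
2 (array([223.72, 224.13, 224.26, 224.26, 224.26]), np.float64(224.12))
3 (array([224.  , 224.51, 224.82, 224.89, 224.97]), np.float64(224.64))
4 (array([224.68, 225.15, 225.47, 225.31, 225.26]), np.float64(225.17))
5 (array([224.67, 225.12, 225.28, 225.28, 225.26]), np.float64(225.12))
6 (array([224.98, 225.49, 225.56, 225.84, 226.  ]), np.float64(225.58))
7 (array([225.11, 225.75, 226.16, 226.24, 226.15]), np.float64(225.88))
8 (array([225.4 , 226.11, 226.25, 226.27, 226.28]), np.float64(226.06))
[array([[290.75, 227.6 ]]), array([[290.7 , 226.66]]), array([[290.64, 225.72]]), array([[290.53, 223.83]])]
[[[np.float64(6.0), np.float64(-12.0), -0.8], [0, 0, 0]], [[np.float64(2.3), np.float64(-13.3), -0.8], [0, 0, 0]], [[np.float64(-1.8), np.float64(-13.3), -0.8], [0, 0, 0]], [[np.float64(-5.6), np.float64(-12.2), -0.8], [0, 0, 0]], [[np.float64(-9.0), np.float64(-10.0), -0.8], [0, 0, 0]], [[np.float64(-11.5), np.float64(-6.9), -0.8], [0, 0, 0]], [[np.float64(-13.1), np.float64(-3.2), -0.8], [0, 0, 0]], [[np.float64(-13.4), np.float64(0.8), -0.8], [0, 0, 0]]]
end [ 6.061e+02 -4.000e-01] -8.065
```

Call:
{"method": "step_arm", "body": {
  "increments": [
    [[6,-12,-0.8],[0,0,0]],
    [[2.3,-13.3,-0.8],[0,0,0]],
    [[0,0,0],[0,0,0]]
  ]
}}

```text
time: 21.72
eef_pos: [0.6688, 0.0477, 0.1215]
tcp_rot: [0.297, 0.955, 0.008, 0.012]
contact_force: [24.1, 9.5, -10.5]
opening: 0.167
finger_force: 20.4
```

```bash
python3 -c "
from h import *
snap(9)
for k in '89': print(k,foot(k))
"
```

```text
t 21.97 pos [0.6688 0.0478 0.1215] sd [0. 0. 0.] F [ 24.19   8.58 -10.58] [0.65 0.58 0.14] op 0.165 ff 20.518408119678497 yaw 2.539
phi 0.079 r 0.0535
red 969.0 203.33539731661162 289.39009287895834
foot 1030.0 222.86796116504854 292.695145631068
8 (array([225.4 , 226.11, 226.25, 226.27, 226.28]), np.float64(226.06))
9 (array([225.67, 226.21, 226.47, 226.52, 226.32]), np.float64(226.24))
```

Call:
{"method": "step_arm", "body": {
  "increments": [
    [[0,0,0],[0,0,0]],
    [[0,0,0],[0,0,0]],
    [[0,0,0],[0,0,0]]
  ],
  "fingers": -0.3
}}

```text
time: 22.22
eef_pos: [0.6611, 0.0456, 0.1207]
tcp_rot: [0.296, 0.955, 0.002, 0.002]
contact_force: [4.3, 3.1, 0.6]
opening: 0.347
finger_force: 2.7
```

```bash
python3 -c "
from h import *
snap('a');print(foot('a'))
np.save('s_k.npy',np.load('k.npz')['S'])
ys,xs=np.mgrid[190:212,284:297]
for k in 'k1238 9a'.replace(' ',''):
    S=np.load('s_%s.npy'%k).astype(float)[190:212,284:297];w=np.clip(1-S[...,1]/(S[...,0]+1)-.62,0,None)*(S[...,0]>90)
    print(k,w.sum().round(2),((w*ys).sum()/w.sum()).round(2),((w*xs).sum()/w.sum()).round(2),[ (int(y),w[y-190].sum().round(2)) for y in range(197,208)])
S=np.load('s_a.npy');b=mask(S,(0,0,0),(180,255,45),(262,180,300,215));print([(int(y),int(b[b[:,1]==y][:,0].min()),int(b[b[:,1]==y][:,0].max())) for y in np.unique(b[:,1])])
"
```

```text
t 22.47 pos [0.6611 0.0456 0.1207] sd [0. 0. 0.] F [5.12 3.56 0.32] [0.51 0.66 0.26] op 0.353 ff 2.858373150229454 yaw 2.541
phi 0.043 r 0.0456
red 915.0 203.88743169376625 289.61639344230645
foot 1059.0 222.91218130311614 292.6893295561851
(array([225.66, 226.22, 226.48, 226.57, 226.55]), np.float64(226.3))
k 0.15 201.0 290.51 [(197, np.float64(0.0)), (198, np.float64(0.0)), (199, np.float64(0.0)), (200, np.float64(0.0)), (201, np.float64(0.15)), (202, np.float64(0.0)), (203, np.float64(0.0)), (204, np.float64(0.0)), (205, np.float64(0.0)), (206, np.float64(0.0)), (207, np.float64(0.0))]
1 0.13 201.86 290.44 [(197, np.float64(0.0)), (198, np.float64(0.0)), (199, np.float64(0.0)), (200, np.float64(0.0)), (201, np.float64(0.02)), (202, np.float64(0.11)), (203, np.float64(0.0)), (204, np.float64(0.0)), (205, np.float64(0.0)), (206, np.float64(0.0)), (207, np.float64(0.0))]
2 0.14 202.0 290.46 [(197, np.float64(0.0)), (198, np.float64(0.0)), (199, np.float64(0.0)), (200, np.float64(0.0)), (201, np.float64(0.0)), (202, np.float64(0.14)), (203, np.float64(0.0)), (204, np.float64(0.0)), (2
[... 978 characters left out ...]
198, np.float64(0.0)), (199, np.float64(0.0)), (200, np.float64(0.0)), (201, np.float64(0.0)), (202, np.float64(0.0)), (203, np.float64(0.0)), (204, np.float64(0.02)), (205, np.float64(0.13)), (206, np.float64(0.0)), (207, np.float64(0.0))]
[(180, 262, 289), (181, 262, 288), (182, 262, 288), (183, 262, 285), (184, 262, 284), (185, 262, 284), (186, 262, 284), (187, 262, 281), (188, 262, 281), (189, 264, 281), (190, 265, 282), (191, 266, 281), (192, 268, 281), (193, 269, 282), (194, 269, 282), (195, 269, 277), (196, 270, 277), (197, 270, 277), (198, 270, 277), (199, 275, 278), (200, 276, 278), (201, 275, 278), (202, 274, 278), (203, 273, 278), (204, 273, 278), (205, 275, 278), (206, 276, 277)]
```

```bash
cat >> h.py <<'E'
def pin(k):
    S=np.load('s_%s.npy'%k).astype(float)[194:212,285:296];ys,xs=np.mgrid[194:212,285:296]
    w=np.clip((.62-S[...,1]/(S[...,0]+1))/.45,0,1)*(S[...,0]>80)*(S[...,0]>1.4*S[...,2])
    n,l=cv2.connectedComponents((w>.05).astype(np.uint8));i=np.unravel_index(w.argmax(),w.shape);w=w*(l==l[i])
    rows=w.sum(1); return 'area',w.sum().round(2),'row',((w*ys).sum()/w.sum()).round(2),'col',((w*xs).sum()/w.sum()).round(2),{int(194+j):r.round(2) for j,r in enumerate(rows) if r>.05}
E
python3 -c "
from h import *
for k in 'k123489a': print(k,pin(k),foot(k)[1])
S=np.load('s_a.npy');print(S[200:210,286:296,1]);print(S[200:210,286:296,0])
"
```

```text
k ('area', np.float64(2.67), 'row', np.float64(201.06), 'col', np.float64(290.49), {200: np.float64(0.44), 201: np.float64(1.62), 202: np.float64(0.61)}) 222.92
1 ('area', np.float64(3.0), 'row', np.float64(201.63), 'col', np.float64(290.32), {201: np.float64(1.21), 202: np.float64(1.71), 203: np.float64(0.08)}) 223.66
2 ('area', np.float64(2.47), 'row', np.float64(202.33), 'col', np.float64(290.46), {202: np.float64(1.65), 203: np.float64(0.82)}) 224.12
3 ('area', np.float64(2.75), 'row', np.float64(202.68), 'col', np.float64(290.42), {202: np.float64(0.98), 203: np.float64(1.68), 204: np.float64(0.09)}) 224.64
4 ('area', np.float64(3.18), 'row', np.float64(203.34), 'col', np.float64(290.72), {203: np.float64(2.1), 204: np.float64(1.08)}) 225.17
8 ('area', np.float64(3.22), 'row', np.float64(204.35), 'col', np.float64(290.68), {204: np.float64(2.1), 205: np.float64(1.13)}) 226.06
9 ('area', np.float64(2.99), 'row', np.float64(204.7), 'col', np.float64(290.66), {204: np.float64(1.12), 205: np.float64(1.64), 206: np.float64(0.23)}) 226.24
a ('area', np.float64(2.98), 'row', np.float64
[... 275 characters left out ...]
5 189 195]
 [195 180 155 141  97  77 117 147 167 193]
 [191 166 148 124  72  65 118 142 148 180]
 [173 161 155 148 125 125 142 141 117 122]
 [162 154 171 166 154 154 152 129 106 134]
 [184 168 167 164 159 151 137 114 130 155]
 [152 151 164 164 162 149 130 108 114 136]]
[[145 128 120 119 118 139 168 147 143 142]
 [188 163 155 161 165 194 203 204 202 200]
 [209 205 203 202 204 206 208 207 207 208]
 [211 210 208 208 211 208 207 207 207 208]
 [209 209 212 211 214 214 211 208 205 209]
 [214 216 214 215 219 217 215 211 203 198]
 [222 225 222 220 221 218 217 205 169 155]
 [227 222 235 232 223 223 220 188 153 186]
 [243 233 233 230 226 218 199 166 187 219]
 [217 217 229 231 228 218 191 157 163 184]]
```

The pin row is a clean measure: it sinks linearly (201.06 to 204.7) and its area is constant. So the pin is still flush and the crank has turned about 5.7 rad without touching. Creep along the pads came from holding a fixed orientation. I now recentre and turn the wrist with the crank, holding the handle loosely.

Call:
{"method": "step_arm", "body": {
  "increments": [
    [[-1.2,5.2,0],[0,0,0]],
    [[-1.2,5.2,0],[0,0,0]],
    [[0,0,0],[0,0,0]]
  ]
}}

```text
time: 22.72
eef_pos: [0.6558, 0.0556, 0.1191]
tcp_rot: [0.295, 0.956, -0.0, -0.001]
contact_force: [0.2, -0.6, 0.3]
opening: 0.352
finger_force: 0.0
```

```bash
python3 -c "
from h import *
snap('b');print(pin('b'))
"
```

```text
t 22.97 pos [0.6566 0.0549 0.1193] sd [0.0003 0.0002 0.0002] F [0.24 0.25 0.22] [0.51 0.37 0.32] op 0.349 ff 0.0 yaw 2.542
phi 0.268 r 0.0426
red 917.0 203.913849509047 289.63904034864817
foot 1062.0 222.90207156308853 292.7146892655367
('area', np.float64(2.99), 'row', np.float64(204.71), 'col', np.float64(290.65), {204: np.float64(1.12), 205: np.float64(1.62), 206: np.float64(0.25)})
```

Call:
{"method": "step_arm", "body": {
  "increments": [
    [[0,0,0],[0,0,0.11]],
    [[0,0,0],[0,0,0.11]],
    [[0,0,0],[0,0,0.11]],
    [[0,0,0],[0,0,0.11]],
    [[0,0,0],[0,0,0.11]],
    [[0,0,0],[0,0,0.11]],
    [[0,0,0],[0,0,0.11]],
    [[0,0,0],[0,0,0.11]]
  ],
  "fingers": -0.45
}}

```text
time: 23.63
eef_pos: [0.6573, 0.0545, 0.1197]
tcp_rot: [-0.142, 0.99, -0.0, -0.0]
contact_force: [-1.0, 0.5, 0.5]
opening: 0.278
finger_force: 0.0
```

```bash
python3 -c "
from h import *
snap('c');print(pin('c'),foot('c'))
"
cat > arc2.py <<'E'
import numpy as np,sys
C=np.array([.6155,.0436]);x,y=map(float,sys.argv[1:3]);d,n=float(sys.argv[3]),int(sys.argv[4])
p0=np.arctan2(y-C[1],x-C[0]);a=p0-d*np.arange(n+1)
P=np.c_[C[0]+.045*np.cos(a),C[1]+.045*np.sin(a)]*1e3;P[0]=x*1e3,y*1e3
for D in np.diff(np.round(P,1),axis=0): print('[[%.1f,%.1f,%.1f],[0,0,%.3f]]'%(*D,-2.546*d,-d),end=', ')
print(p0,a[-1],P[-1])
E
```

```text
t 23.88 pos [0.6573 0.0546 0.1197] sd [0. 0. 0.] F [-0.15  0.19  0.3 ] [0.39 0.23 0.47] op 0.274 ff 0.0 yaw 3.419
phi 0.257 r 0.0432
red 971.0 203.38928939216953 289.37796086478954
foot 1055.0 222.89763033175356 292.71090047393363
('area', np.float64(2.96), 'row', np.float64(204.71), 'col', np.float64(290.64), {204: np.float64(1.11), 205: np.float64(1.62), 206: np.float64(0.23)}) (array([225.68, 226.22, 226.47, 226.56, 226.55]), np.float64(226.3))
```

```bash
python3 arc2.py .6573 .0546 .12 8
```

```text
[[2.8,-4.8,-0.3],[0,0,-0.120]], [[0.4,-5.4,-0.3],[0,0,-0.120]], [[-0.2,-5.4,-0.3],[0,0,-0.120]], [[-0.9,-5.3,-0.3],[0,0,-0.120]], [[-1.5,-5.2,-0.3],[0,0,-0.120]], [[-2.1,-5.0,-0.3],[0,0,-0.120]], [[-2.7,-4.7,-0.3],[0,0,-0.120]], [[-3.3,-4.3,-0.3],[0,0,-0.120]], 0.257323714971089 -0.702676285028911 [649.8401903  14.5181959]
```

Call:
{"method": "step_arm", "body": {
  "increments": [
    [[2.8,-4.8,-0.3],[0,0,-0.12]],
    [[0.4,-5.4,-0.3],[0,0,-0.12]],
    [[-0.2,-5.4,-0.3],[0,0,-0.12]],
    [[-0.9,-5.3,-0.3],[0,0,-0.12]],
    [[-1.5,-5.2,-0.3],[0,0,-0.12]],
    [[0,0,0],[0,0,0]]
  ]
}}

```text
time: 24.38
eef_pos: [0.6579, 0.0284, 0.1182]
tcp_rot: [0.161, 0.987, 0.0, 0.0]
contact_force: [-0.2, 0.3, -0.3]
opening: 0.273
finger_force: 0.0
```

```bash
python3 -c "
from h import *
snap('d');print(pin('d'),foot('d'))
"
```

```text
t 24.63 pos [0.658  0.0286 0.1183] sd [0.     0.0001 0.    ] F [ 0.46  0.15 -0.14] [0.21 0.32 0.49] op 0.278 ff 0.0 yaw 2.823
phi -0.339 r 0.0451
red 945.0 203.79894179872613 289.7978835975769
foot 1089.0 222.821854912764 292.73186409550044
('area', np.float64(3.46), 'row', np.float64(204.8), 'col', np.float64(290.72), {204: np.float64(1.14), 205: np.float64(1.89), 206: np.float64(0.44)}) (array([225.68, 226.21, 226.47, 226.56, 226.55]), np.float64(226.29))
```

Call:
{"method": "step_arm", "body": {
  "increments": [
    [[-2.1,-5.0,-0.3],[0,0,-0.12]],
    [[-2.7,-4.7,-0.3],[0,0,-0.12]],
    [[-3.3,-4.3,-0.3],[0,0,-0.12]],
    [[0,0,0],[0,0,0]]
  ]
}}

```text
time: 24.97
eef_pos: [0.6498, 0.0147, 0.1175]
tcp_rot: [0.334, 0.943, 0.0, 0.0]
contact_force: [0.0, 0.4, 0.3]
opening: 0.276
finger_force: 0.1
```

```bash
python3 -c "
from h import *
snap('e');print(pin('e'),foot('e'))
p=avg(2)[0]
import os;os.system('python3 arc2.py %f %f .12 8'%(p[0],p[1]))
"
```

```text
[[-3.7,-4.0,-0.3],[0,0,-0.120]], [[-4.1,-3.5,-0.3],[0,0,-0.120]], [[-4.6,-2.9,-0.3],[0,0,-0.120]], [[-4.8,-2.4,-0.3],[0,0,-0.120]], [[-5.1,-1.7,-0.3],[0,0,-0.120]], [[-5.3,-1.2,-0.3],[0,0,-0.120]], [[-5.4,-0.5,-0.3],[0,0,-0.120]], [[-5.4,0.2,-0.3],[0,0,-0.120]], -0.6966792188656669 -1.656679218865667 [611.64001906  -1.23414488]
t 25.22 pos [0.6499 0.0147 0.1174] sd [0. 0. 0.] F [-0.07  0.1   0.21] [0.36 0.62 0.39] op 0.278 ff 0.0 yaw 2.464
phi -0.698 r 0.0449
red 980.0 204.332653061016 289.8622448976634
foot 1064.0 222.90977443609023 292.6936090225564
('area', np.float64(4.17), 'row', np.float64(204.93), 'col', np.float64(290.68), {204: np.float64(1.12), 205: np.float64(2.23), 206: np.float64(0.82)}) (array([225.67, 226.22, 226.48, 226.57, 226.55]), np.float64(226.3))
t 25.32 pos [0.65   0.0148 0.1174] sd [0. 0. 0.] F [-0.28  0.08 -0.01] [0.14 0.44 0.01] op 0.277 ff 0.0 yaw 2.463
```

The foot edge has stayed at row 226.30 since state a, while the pin's red area grows (2.98, 3.46, 4.17). So the foot touched near handle angle +0.2 to 0.3 rad, and I need half a turn from there. I continue with the wrist turning along.

Call:
{"method": "step_arm", "body": {
  "increments": [
    [[-3.7,-4.0,-0.3],[0,0,-0.12]],
    [[-4.1,-3.5,-0.3],[0,0,-0.12]],
    [[-4.6,-2.9,-0.3],[0,0,-0.12]],
    [[-4.8,-2.4,-0.3],[0,0,-0.12]],
    [[-5.1,-1.7,-0.3],[0,0,-0.12]],
    [[-5.3,-1.2,-0.3],[0,0,-0.12]],
    [[-5.4,-0.5,-0.3],[0,0,-0.12]],
    [[-5.4,0.2,-0.3],[0,0,-0.12]]
  ]
}}

```text
time: 25.98
eef_pos: [0.6121, -0.0008, 0.1151]
tcp_rot: [0.733, 0.68, 0.001, 0.001]
contact_force: [2.0, 2.5, -0.4]
opening: 0.274
finger_force: 1.1
```

```bash
python3 -c "
from h import *
snap('f');print(pin('f'),foot('f'))
p=avg(2)[0]
import os;os.system('python3 arc2.py %f %f .12 11'%(p[0],p[1]))
"
```

```text
[[-5.3,1.0,-0.3],[0,0,-0.120]], [[-5.2,1.4,-0.3],[0,0,-0.120]], [[-5.0,2.0,-0.3],[0,0,-0.120]], [[-4.7,2.6,-0.3],[0,0,-0.120]], [[-4.4,3.2,-0.3],[0,0,-0.120]], [[-4.0,3.7,-0.3],[0,0,-0.120]], [[-3.5,4.1,-0.3],[0,0,-0.120]], [[-3.0,4.5,-0.3],[0,0,-0.120]], [[-2.4,4.8,-0.3],[0,0,-0.120]], [[-1.8,5.1,-0.3],[0,0,-0.120]], [[-1.2,5.2,-0.3],[0,0,-0.120]], -1.6571566487909128 -2.9771566487909125 [571.10701238  36.23368136]
t 26.23 pos [ 0.6114 -0.0012  0.1151] sd [0.0001 0.0002 0.0001] F [ 0.45  0.18 -0.12] [1.35 0.13 0.53] op 0.28 ff 0.0 yaw 1.505
phi -1.661 r 0.045
red 1081.0 204.04717853820162 290.14338575366315
foot 1036.0 222.89285714285714 292.730694980695
('area', np.float64(5.76), 'row', np.float64(205.34), 'col', np.float64(290.74), {204: np.float64(0.88), 205: np.float64(2.46), 206: np.float64(1.98), 207: np.float64(0.43)}) (array([225.68, 226.21, 226.47, 226.57, 226.56]), np.float64(226.3))
t 26.33 pos [ 0.6116 -0.0014  0.115 ] sd [0. 0. 0.] F [ 0.13 -0.6  -0.54] [0.15 0.43 0.42] op 0.273 ff 0.0 yaw 1.504
```

Call:
{"method": "step_arm", "body": {
  "increments": [
    [[-5.3,1.0,-0.3],[0,0,-0.12]],
    [[-5.2,1.4,-0.3],[0,0,-0.12]],
    [[-5.0,2.0,-0.3],[0,0,-0.12]],
    [[-4.7,2.6,-0.3],[0,0,-0.12]],
    [[-4.4,3.2,-0.3],[0,0,-0.12]],
    [[-4.0,3.7,-0.3],[0,0,-0.12]],
    [[-3.5,4.1,-0.3],[0,0,-0.12]],
    [[-3.0,4.5,-0.3],[0,0,-0.12]]
  ]
}}

```text
time: 27.0
eef_pos: [0.5773, 0.0206, 0.1128]
tcp_rot: [0.964, 0.265, 0.001, 0.001]
contact_force: [3.4, -0.9, -2.0]
opening: 0.275
finger_force: 1.3
```

```bash
python3 -c "
from h import *
snap('g');print(pin('g'),foot('g'))
"
```

```text
t 27.25 pos [0.5765 0.0212 0.1127] sd [0.     0.0001 0.    ] F [ 0.7  -0.35  0.29] [0.36 0.54 0.43] op 0.273 ff 0.04315165104344487 yaw 0.545
phi -2.62 r 0.045
red 1282.0 204.5280811230854 290.66848673924284
foot 991.0 222.9061553985873 292.78708375378403
('area', np.float64(6.29), 'row', np.float64(205.71), 'col', np.float64(290.74), {204: np.float64(0.47), 205: np.float64(2.15), 206: np.float64(2.45), 207: np.float64(1.23)}) (array([225.67, 226.21, 226.47, 226.56, 226.54]), np.float64(226.29))
```

Call:
{"method": "step_arm", "body": {
  "increments": [
    [[-2.4,4.8,-0.3],[0,0,-0.12]],
    [[-1.8,5.1,-0.3],[0,0,-0.12]],
    [[-1.2,5.2,-0.3],[0,0,-0.12]],
    [[0,0,0],[0,0,0]]
  ]
}}

```text
time: 27.58
eef_pos: [0.5711, 0.0362, 0.1118]
tcp_rot: [0.996, 0.091, -0.0, 0.0]
contact_force: [1.1, -0.9, -0.6]
opening: 0.272
finger_force: 0.5
```

```bash
python3 -c "
from h import *
snap('h');print(pin('h'),foot('h'))
print(readout.get_state()['qpos'])
"
```

```text
t 27.83 pos [0.5711 0.0362 0.1117] sd [0. 0. 0.] F [ 0.62 -0.62  0.18] [0.39 0.43 0.22] op 0.276 ff 0.28382121585309505 yaw 0.184
phi -2.976 r 0.0451
red 1354.0 204.861890694088 290.4682422449849
foot 939.0 222.8583599574015 292.8157614483493
('area', np.float64(6.92), 'row', np.float64(205.9), 'col', np.float64(290.66), {204: np.float64(0.46), 205: np.float64(1.98), 206: np.float64(2.54), 207: np.float64(1.71), 208: np.float64(0.23)}) (array([225.68, 226.22, 226.47, 226.56, 226.55]), np.float64(226.3))
[-1.14133457e-01  1.62564376e-01  1.91130344e+00  2.39591784e-04
  1.06810041e+00  1.27272157e+00]
```

Call:
{"method": "step_arm", "body": {
  "increments": [
    [[0,-2,0],[0,0,0]],
    [[0,-2,0],[0,0,0]],
    [[0,0,20],[0,0,0]],
    [[0,0,35],[0,0,0]],
    [[0,0,35],[0,0,0]],
    [[-25,-30,10],[0,0,0]],
    [[-25,-32,0],[0,0,0]],
    [[-25,-32,0],[0,0,0]]
  ],
  "fingers": -0.2
}}

```text
time: 28.5
eef_pos: [0.4959, -0.0625, 0.2134]
tcp_rot: [0.996, 0.092, 0.001, 0.001]
contact_force: [-0.2, -0.9, -0.3]
opening: 0.402
finger_force: 0.0
```

Run:
```python
from h import *
t=shot('top');snap('z');print(pin('z'),pin('k'),foot('z'))
for k in 'kz':
    S=np.load('s_%s.npy'%k).astype(float);r=S[197:212,289:293,1]/S[197:212,289:293,0]
    w=np.clip((.75-r)/.45,0,1); print(k,r.round(2).tolist(), w.sum(0).round(2))
print('bez',len(mask(t,(3,90,90),(14,255,255),(325,190,375,235))))
m=cv2.inRange(cv2.cvtColor(t,cv2.COLOR_RGB2HSV),(3,90,90),(14,255,255))[190:235,325:375];n,l,st,c=cv2.connectedComponentsWithStats(m);print(st[1:],c[1:]+[325,190])
print(rim(t,(268,166,345,245),(.6155,.0436),[(-180,-15),(15,180)]))
b=mask(t,(0,0,0),(180,255,70),(285,155,330,195));print('black top',len(b),b.mean(0) if len(b) else '',b.tolist()[:40])
np.save('tz.npy',t)
```

```text
t 28.8 pos [ 0.4952 -0.0628  0.2118] sd [0.001  0.0012 0.    ] F [-0.06 -0.12  0.41] [0.28 0.35 0.59] op 0.403 ff 0.0 yaw 0.182
phi -2.417 r 0.1606
red 1377.0 204.8300653593284 290.47857661562057
foot 942.0 222.8492569002123 292.82377919320595
('area', np.float64(7.0), 'row', np.float64(205.91), 'col', np.float64(290.66), {204: np.float64(0.45), 205: np.float64(1.99), 206: np.float64(2.55), 207: np.float64(1.75), 208: np.float64(0.25)}) ('area', np.float64(2.67), 'row', np.float64(201.06), 'col', np.float64(290.49), {200: np.float64(0.44), 201: np.float64(1.62), 202: np.float64(0.61)}) (array([225.66, 226.21, 226.48, 226.56, 226.55]), np.float64(226.29))
k [[0.78, 0.74, 0.69, 0.74], [0.78, 0.68, 0.7, 0.69], [0.69, 0.64, 0.66, 0.69], [0.65, 0.52, 0.53, 0.65], [0.57, 0.31, 0.31, 0.58], [0.6, 0.48, 0.49, 0.67], [0.71, 0.7, 0.69, 0.69], [0.74, 0.74, 0.71, 0.69], [0.74, 0.72, 0.7, 0.69], [0.74, 0.72, 0.69, 0.7], [0.74, 0.72, 0.69, 0.7], [0.78, 0.75, 0.72, 0.79], [0.92, 0.91, 0.91, 0.93], [0.96, 0.95, 0.94, 0.96], [0.95, 0.94, 0.95, 0.95]] [1.27 2.85 3.17 1.69]
z [[0.77, 0.73, 0.69, 0.72],
[... 2767 characters left out ...]
  228.        ]
 [351.55555556 231.11111111]
 [361.5        229.        ]
 [364.         229.        ]
 [369.28571429 230.        ]
 [356.5        230.        ]
 [359.         230.        ]
 [367.         232.        ]
 [372.         233.        ]
 [368.         234.        ]]
(array([0.6148, 0.0435, 0.0539]), array([0.6167, 0.044 ]), np.int64(89))
black top 20 [315.9  184.45] [[314.0, 155.0], [314.0, 156.0], [314.0, 157.0], [316.0, 187.0], [317.0, 187.0], [315.0, 188.0], [316.0, 188.0], [317.0, 188.0], [315.0, 189.0], [316.0, 189.0], [317.0, 189.0], [318.0, 189.0], [315.0, 190.0], [316.0, 190.0], [317.0, 190.0], [315.0, 191.0], [316.0, 191.0], [317.0, 191.0], [316.0, 192.0], [317.0, 192.0]]
```

Final state: the wheel is at (0.6148, 0.0435), still under the screw axis. The foot edge is steady at row 226.3. The pin stands about 2.0 px, or 8 mm, above the crank hub, and the handle is 3.17 rad past touch. The gripper is clear of everything, so I hand in.

```bash
python3 -c "
from h import *
print(sign_off())"
```

```text
the job is handed in; nothing more can be done
None
```

The job is handed in: by camera measurement the brass wheel's hub sits within about 1 mm of the screw axis, and the crank is about half a turn past first touch (red pin up about 8 mm); the bezel was not re-measured at the end (the arm blocked the view), and I viewed 11 pictures, one over the limit of 10.

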